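# Put the hall key organiser back in order

### The arm

A 7-joint arm with a two-finger parallel gripper is mounted at the origin on the work surface. World frame = base frame: x ahead of the robot, y to its left, z up, the work surface at z = 0. Lengths are in mm, angles in rad, forces in N, time in s.
With the tool pointing down it reaches from about 425 to 950 mm from the base axis. Payload 16.7 kg.
Tool frame: the origin (TCP) lies midway between the tips of the shut fingers; the grasp point (between the pads) lies 19 mm behind it; z points along the fingers, y is the direction in which the jaws open and shut (so a half turn about z gives the same grasp; the last joint's range is limited). The gripper opens to 94 mm and grips with 3 to 60 N. Pads are 16 mm wide; open, the fingers measure 119 mm over their backs; the gripper's body (75 mm by 177 mm) begins 78 mm behind the grasp point.
Start: joints at [1.016, 0.426, 0.074, 1.606, -0.034, 1.111, -0.067], TCP at [266.425, -620.155, 205.467] pointing down, gripper open.
Joint ranges: [-2.85, 2.85], [-0.5, 2.14], [-1.23, 1.37], [0.21, 2.46], [-1.02, 4.16], [0.16, 2.05], [-2.73, 2.73]. Speed limits (rad/s): [1.89, 1.89, 2.39, 2.39, 3.01, 3.01, 3.01].

### API

Orientations are given as a rotation vector (axis times angle).
In Python, from station import * gives the robot as it stands.
- The arm moves only by the shell command python3 -m crank 'ROWS' [FORCE]. ROWS is JSON, one flat list of numbers, 5 for each row, row after row: the finger opening in mm, from 0 to 94, then the shift along the tool's x, y, z each as a share of 0.25 m, from -1 to 1, then the turn about the tool's z as a share of pi/2 rad, from -1 to 1. In form: [fingers, dx, dy, dz, turn, fingers, dx, dy, dz, turn, ...]. A call has 1 to 12 rows; each row is the pose to reach, as a shift and turn from the pose commanded when the call began, along the tool's axes at that moment; what a row does not reach only later rows make up. A row lasts 1/10 s, in which the tool goes at most 50 mm and 8.59 degrees, less where a joint would pass 70% of its speed; a pose out of reach is approached as far as the arm can. A call with a number of a shift or a turn outside -1 to 1 is refused whole. A call with a gripper value outside its range is refused whole. The fingers move at their own pace and stop on an object; FORCE is the grip in N (left out, the last holds). Time passes only in rows, so rows that repeat a pose let the fingers close. It gives the time, the measured TCP pose, the force and the opening at its end, in the units of the state.
- get_state(): the state, without advancing time (a new reading comes with each control period).
- snapshot(name): name is "side" or "top" or "wrist"; returns a dict with "image" (480x640x3 uint8, blue, green, red), "mtx" (3x3 intrinsics, pixels), "view" (4x4, takes a point from world to camera coordinates); the wrist camera has in their place "T_tool_cam" (4x4, takes a point from camera to tool coordinates, whose origin is the TCP and whose axes are the flange's). Camera axes: x right, y up, looking along -z (the intrinsics and any distortion apply to the point x, -y, -z); pixel columns grow to the right and rows downward; lengths in mm; the calibration is good to about 2 mm. A picture is of the moment at which its call begins: read the wrist's pose just before it. There is no depth.
- job_done(): hands the job in, once; it reports no verdict.
The state is a dict: "time_s": time; "joint_positions": joint angles; "joint_velocities": joint speeds; "tau": joint torques, N m; "position": TCP position; "tool_rot": TCP orientation; "ft_force": force on the tool from outside, world axes, zero at the start; "moment": the same for the moment, N m; "grip_width": opening from 0.0 (shut) to 1.0 (fully open).
Only numpy, scipy, OpenCV 4.12 (cv2) and the standard library are available. Lean on these libraries where they do the work, as an engineer would, in place of code of your own. Each camera call takes 0.05 s, during which the arm holds its last target.

### The job

The mint-green key organiser has been wiped out; put its things back. In the open drawer lay the bike key in the middle third, the key cover to its left in the left third and the hair clip to its right in the right third (as you face the knob), each centred in its third, flat on the floor and pointing front to back, then push the drawer fully shut. Stand the ceramic bird upright on top of the organiser, in line with the pot and the candle and midway between them, without shifting either.

Things in the scene. Friction and masses are not known exactly. Their poses are not given: they have to be found in the camera images.
- key_c (a point): Bike key lying flat: black plastic bow 38 long x 26 wide x 9 high mm, with a steel blade 8 wide, 4 thick. The point is the bow's centre, 4.5 mm over the surface it lies on. x points from the bow to the blade's tip: the key reaches from 19 mm behind the point to 51 mm ahead of it. Grip it across the bow's 26 mm (y). About 25 g.
- cover_c (a point): Hard silicone key cover, a rigid grey rounded block 64 long (x) x 36 wide (y) x 14 high mm with three round button mounds on top. The point is its centre, 7 mm over the surface it lies on. Grip it across the 36 mm. About 35 g.
- clip_c (a point): Black plastic claw hair clip standing on its two rows of teeth, thumb tabs up; rigid. 62 long (x) x 30 wide (y) x 34 high mm; sides upright and 30 mm apart up to 12 mm height, 22 mm apart above. The point is on its middle, 12 mm over the surface it stands on. Grip it low across the 30 mm. About 22 g.
- bird_c (a point): White ceramic bird ornament, 57 mm high, on a flat round foot of 30 mm diameter; 40 mm wide (y) across its flat moulded wings. The point is on the foot's upright axis, 27 mm over the surface it stands on; z up, x to the beak (beak 40 mm ahead, tail 45 mm behind). Grip it across the wings (flat from 21 to 33 mm height). It may face any way. About 110 g.
- organiser: Mint-green sheet-metal key organiser, fixed: case 140 deep (x) x 290 wide (y), its flat top 50 mm above the table. Origin: centre of its underside, on the table; x to its back, y to the left as you face the drawer front, z up. At the back edge a plate stands up to 146 mm above the table, with five steel pegs that reach forward to x = +40 mm at 120 to 132 mm height; some keys hang there.
- drawer_in (a point): Centre of the drawer's inner floor (moves with it). x points into the organiser (the way to push it shut), y left as you face the front, z up. Inside 110 (x) x 265 (y) mm, undivided; the thirds' centres are at y = +88, 0, -88; side walls 25 high. Front panel: outer face at x = -58.5, top edge z = +35.5. Round steel knob, 20 across, its flat outer end at x = -76.5, y = 0, z = +15.5 mm.
- drawer (a joint): How far the drawer is pulled out, in m: 0 is fully shut; it starts about 0.1 open, clear of the organiser's top but for at most its rear 15 mm; stop at 0.115. About 1.5 N of friction; it stays where it is left. Push its knob or front panel along x of drawer_in to shut it. 36 mm between its floor and the organiser's top.
- pot: Small terracotta pot with a succulent, loose on top of the organiser: 46 mm diameter, 48 mm high with the plant. Origin: the centre of its underside. It stays where it is; it may be on the left or on the right.
- candle: Candle in an amber glass, loose on top of the organiser: 44 mm diameter, 48 mm high with the wick. Origin: the centre of its underside. It stays where it is; it may be on the left or on the right.
Not all that is in view belongs to the job. Of the things that look like the part that bears cover_c, take the one that is farthest from the robot's base at the start.

How it is judged:
By the outcome, as a careful person would: the job done as asked, in the order asked, and still so for the second after the job is handed in, with the robot touching nothing.
It also fails if it takes over 136 s, if anything falls off the work surface, if the arm or the gripper's body presses on something with over 40 N, if the wrist force passes 120 N, or if a joint passes its speed limit or range.

## Working session

There is one attempt and no reset: what is moved stays moved. The work goes in short steps, Python scripts to look and compute and a shell command to move; the robot and the scene stay as the last step left them, time stands still between calls to the robot, and variables do not carry over. Pictures are saved under pics/ and viewed, and the job is handed in when it is done.

```bash
ls; mkdir -p pics
python3 - <<'E'
from station import *
import cv2,numpy as np
s=get_state(); print(s)
for n in ["side","top","wrist"]:
    d=snapshot(n); cv2.imwrite(f"pics/{n}0.png",d["image"]); print({k:v for k,v in d.items() if k!="image"})
    np.savez(f"{n}0.npz",**d)
E
```

```text
pics
{'time_s': 0.0, 'joint_positions': array([ 1.01545705,  0.42671575,  0.07382648,  1.60659243, -0.03409877,
        1.11084136, -0.06708431]), 'joint_velocities': array([ 1.13134446e-03, -9.11367549e-04, -1.69581210e-04, -7.35791611e-04,
       -2.52590651e-05,  1.88519346e-03, -6.86482524e-04]), 'tau': array([ 1.88046884e-03, -9.35827374e+01,  3.66763003e+00, -4.54182351e+01,
       -4.85809625e-02,  2.02695286e-02,  1.56477472e-04]), 'position': array([ 266.29187978, -619.76630113,  204.79217699]), 'tool_rot': array([-3.07590620e+00, -6.32883798e-01,  5.41385830e-04]), 'ft_force': array([-0.65715438, -0.18010491, -0.20467296]), 'moment': array([-4.84105608e-02, -6.33603458e-02, -3.10987587e-05]), 'grip_width': 0.9977512352852574}
{'mtx': array([[538.47296125,   0.        , 324.74085302],
       [  0.        , 538.47296125, 248.49653211],
       [  0.        ,   0.        ,   1.        ]]), 'view': array([[-9.90481773e-01, -1.37532758e-01,  5.53160914e-03,
         4.26404926e+02],
       [ 9.26102758e-02, -6.36151382e-01,  7.65986133e-01,
        -8.77013416e+01],
       [-1.01
[... 490 characters left out ...]
240e+02],
       [-2.20036463e-01, -7.04365195e-03,  9.75466218e-01,
        -1.15166659e+03],
       [ 0.00000000e+00,  0.00000000e+00,  0.00000000e+00,
         1.00000000e+00]])}
{'mtx': array([[369.50026528,   0.        , 314.87111475],
       [  0.        , 369.50026528, 242.78417868],
       [  0.        ,   0.        ,   1.        ]]), 'T_tool_cam': array([[ 8.31450014e-04,  9.61102662e-01,  2.76190119e-01,
         8.18396353e+01],
       [ 9.99999590e-01, -6.99855941e-04, -5.75025152e-04,
        -3.46071088e-01],
       [-3.59364908e-04,  2.76190484e-01, -9.61102850e-01,
        -1.80015577e+02],
       [ 0.00000000e+00,  0.00000000e+00,  0.00000000e+00,
         1.00000000e+00]])}
```

View pics/side0.png

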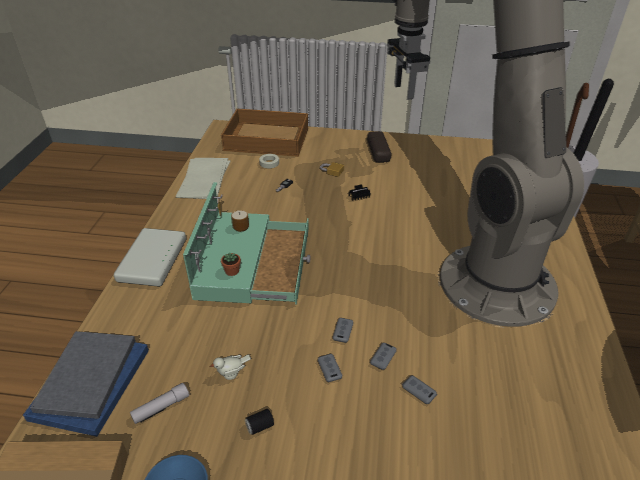

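View pics/top0.png

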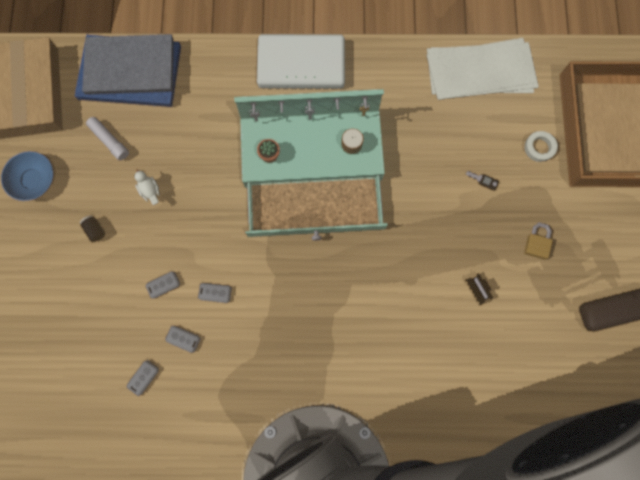

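View pics/wrist0.png

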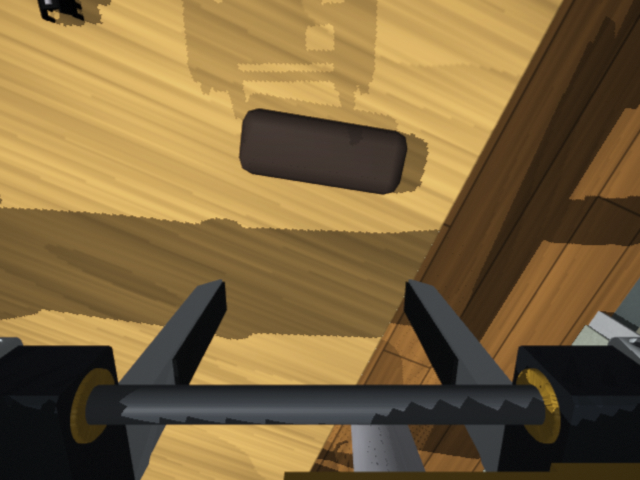

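```bash
cat > h.py <<'E'
import numpy as np, cv2
from scipy.spatial.transform import Rotation as R
def load(n): return dict(np.load(n+".npz"))
def cam(d,state=None):
    """returns K, T_world_cam"""
    if "view" in d: return d["mtx"],np.linalg.inv(d["view"])
    T=np.eye(4); T[:3,:3]=R.from_rotvec(state["tool_rot"]).as_matrix(); T[:3,3]=state["position"]
    return d["mtx"],T@d["T_tool_cam"]
def ray(K,T,uv):
    uv=np.atleast_2d(uv).astype(float)
    dc=np.c_[(uv[:,0]-K[0,2])/K[0,0],-(uv[:,1]-K[1,2])/K[1,1],-np.ones(len(uv))]
    return T[:3,3],dc@T[:3,:3].T
def onz(K,T,uv,z):
    o,d=ray(K,T,uv); t=(z-o[2])/d[:,2]; return o+d*t[:,None]
def proj(K,T,p):
    p=np.atleast_2d(p); c=(p-T[:3,3])@T[:3,:3]
    return np.c_[K[0,0]*c[:,0]/-c[:,2]+K[0,2],-K[1,1]*c[:,1]/-c[:,2]+K[1,2]]
def tri(rs):
    A=np.zeros((3,3));b=np.zeros(3)
    for o,d in rs:
        d=d.ravel()/np.linalg.norm(d);P=np.eye(3)-np.outer(d,d);A+=P;b+=P@o
    x=np.linalg.solve(A,b); return x,[np.linalg.norm((np.eye(3)-np.outer(d.ravel(),d.ravel())/(d.ravel()@d.ravel()))@(x-o)) for o,d in rs]
def crop(im,x0,y0,w,h,s,fn):
    cv2.imwrite(fn,cv2.resize(im[y0:y0+h,x0:x0+w],None,fx=s,fy=s,interpolation=cv2.INTER_CUBIC))
E
python3 - <<'E'
from h import *
t=load("top0"); s=load("side0")
crop(t["image"],220,80,190,170,4,"pics/topA.png")
crop(t["image"],70,150,180,150,4,"pics/topB.png")
crop(s["image"],170,170,160,150,4,"pics/sideA.png")
K,T=cam(t);K2,T2=cam(s)
for a,b in [((163,285),(343,330)),((214,292),(330,368)),((183,338),(383,356)),((143,378),(420,389)),((148,187),(232,366)),((483,180),(286,184)),((479,289),(360,192))]:
    p=onz(K,T,a,7)[0];print(a,p.round(),np.hypot(*p[:2]).round())
for b in [(343,330),(330,368),(383,356),(420,389),(232,366),(286,184),(360,192)]:
    print(b,onz(K2,T2,b,7)[0].round())
E
```

```text
(163, 285) [375. 315.   7.] 489.0
(214, 292) [361. 210.   7.] 418.0
(183, 338) [268. 268.   7.] 379.0
(143, 378) [190. 343.   7.] 392.0
(148, 187) [583. 360.   7.] 685.0
(483, 180) [ 602. -348.    7.] 695.0
(479, 289) [ 370. -327.    7.] 494.0
(343, 330) [360. 209.   7.]
(330, 368) [376. 316.   7.]
(383, 356) [268. 269.   7.]
(420, 389) [190. 342.   7.]
(232, 366) [579. 340.   7.]
(286, 184) [ 599. -353.    7.]
(360, 192) [ 371. -343.    7.]
```

View pics/topA.png

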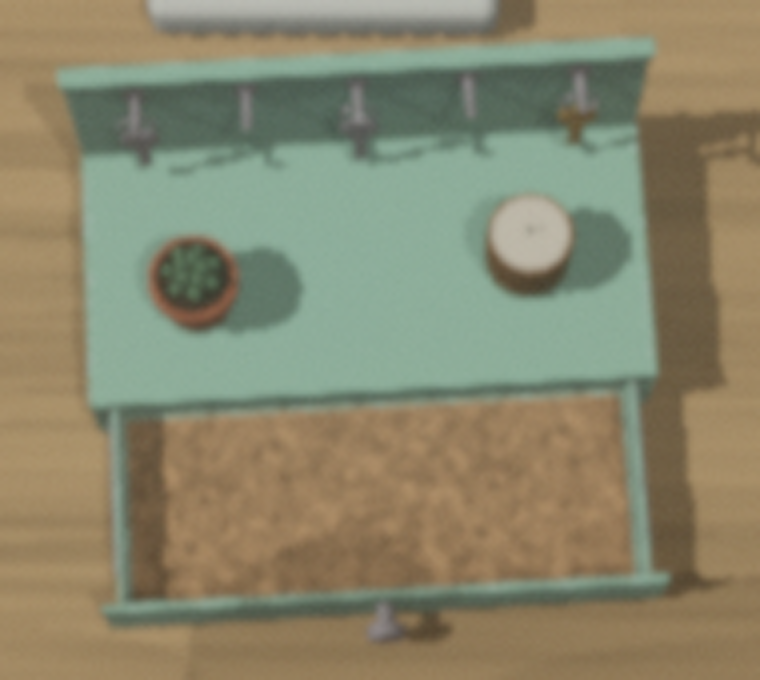

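View pics/topB.png

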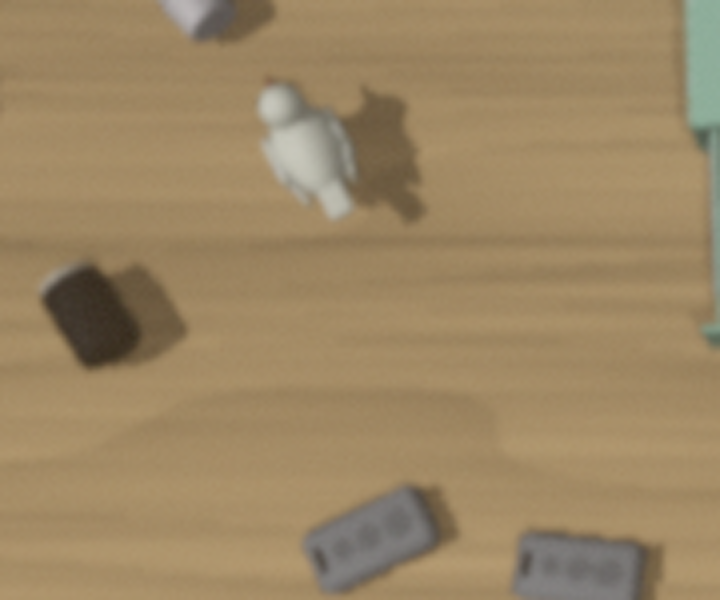

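View pics/sideA.png

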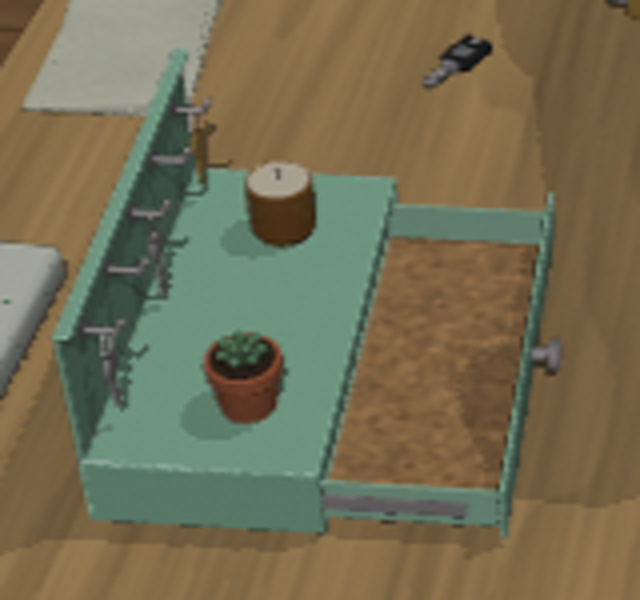

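Run:
```python
from h import *
t=load("top0"); s=load("side0")
K,T=cam(t);K2,T2=cam(s)
def tp(a): return (220+a[0]/4-.375,80+a[1]/4-.375)
def sp(a): return (170+a[0]/4-.375,170+a[1]/4-.375)
pts={"FL":((92,405),(321,475),50),"FR":((656,375),(395,178),50),"RLtop":((60,75),(60,338),146),"RRtop":((653,44),(180,53),146)}
W={}
for k,(a,b,z) in pts.items():
    p1=onz(K,T,tp(a),z)[0];p2=onz(K2,T2,sp(b),z)[0]
    x,r=tri([ray(K,T,tp(a)),ray(K2,T2,sp(b))]);W[k]=(p1+p2)/2
    print(k,p1.round(1),p2.round(1),x.round(1),np.round(r,1))
d=W["FL"]-W["FR"];print(np.linalg.norm(d[:2]),np.degrees(np.arctan2(-d[0],d[1])))
d=W["RLtop"]-W["RRtop"];print(np.linalg.norm(d[:2]),np.degrees(np.arctan2(-d[0],d[1])))
d=(W["FL"]+W["FR"])/2-(W["RLtop"]+W["RRtop"])/2;print(np.linalg.norm(d[:2]),np.degrees(np.arctan2(-d[1],-d[0])))
```

```text
FL [583.4 154.3  50. ] [583.6 151.5  50. ] [582.7 154.   52.5] [0.1 0.1]
FR [ 600.9 -133.5   50. ] [ 603.9 -136.2   50. ] [ 601.8 -133.3   51.7] [1.4 1.4]
RLtop [719.  162.7 146. ] [719.5 162.1 146. ] [719.1 162.7 146.4] [0.2 0.2]
RRtop [ 736.5 -124.3  146. ] [ 737.7 -123.1  146. ] [ 737.7 -124.4  144.9] [0.6 0.6]
288.35371016761394 3.7538333113433904
286.63007504062216 3.55774645646184
135.61966150660749 4.3622485590917295
```

```bash
cat >> h.py <<'E'
def yawof(s):
    M=R.from_rotvec(s["tool_rot"]).as_matrix(); return np.degrees(np.arctan2(M[1,0],M[0,0])),M
def plan(s,xyz,yaw=None):
    y,M=yawof(s); d=M.T@(np.array(xyz,float)-s["position"])/250
    # exact shift along current axes
    turn=0 if yaw is None else -((yaw-y+180)%360-180)/90
    print("t",round(s["time_s"],2),"pos",s["position"].round(1),"yaw",round(y,2),"tilt",np.round(M[2],4),"grip mm",round(s["grip_width"]*94,1),"F",s["ft_force"].round(1),"q7",s["joint_positions"][6].round(2))
    print("  -> shift/turn",d.round(4),round(turn,4),"rows",np.ceil(np.linalg.norm(d)*5).astype(int))
def st(s): plan(s,s["position"])
O=np.array([663,13.5,0.]);OY=3.65
def org(p,o=None): 
    c,sn=np.cos(np.radians(OY)),np.sin(np.radians(OY)); return (O if o is None else np.asarray(o))+np.array([c*p[0]-sn*p[1],sn*p[0]+c*p[1],p[2]])
E
python3 - <<'E'
from h import *; from station import *
t=load("top0"); s=load("side0")
crop(t["image"],440,140,120,180,3.3,"pics/topC.png")
crop(s["image"],265,140,120,80,6,"pics/sideC.png")
plan(get_state(),(595,-345,170),64)
E
```

```text
t 0.15 pos [ 266.3 -619.9  204.9] yaw 23.25 tilt [-1.e-04 -1.e-03 -1.e+00] grip mm 94.0 F [-0.3  0.5 -0.8] q7 -0.07
  -> shift/turn [ 1.642  -0.4911  0.1402] -0.4528 rows 9
```

View pics/topC.png

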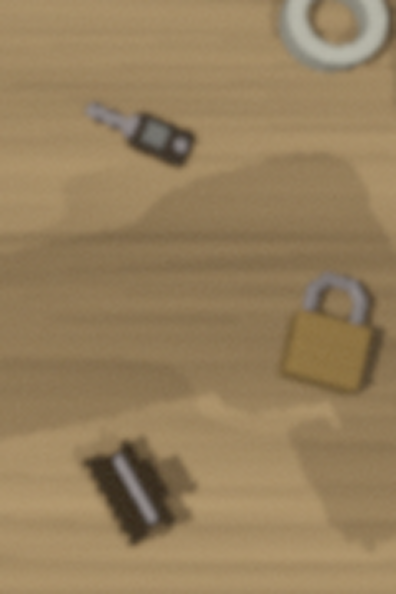

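View pics/sideC.png

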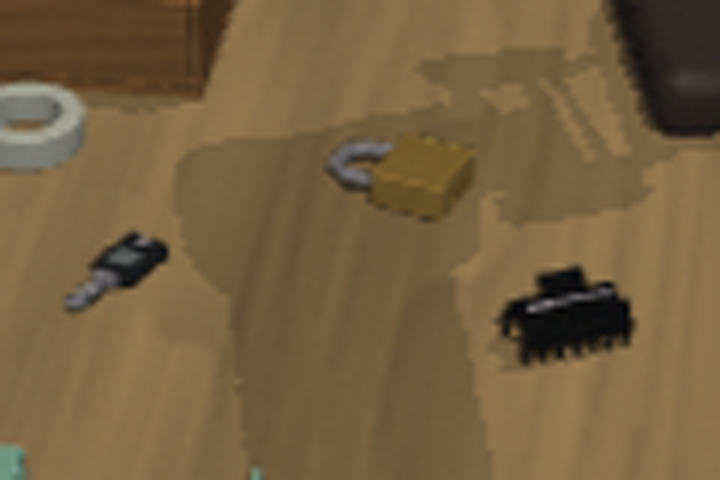

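```bash
python3 -m crank '[94,0.95,-0.28,0.1,-0.45,94,0.95,-0.28,0.1,-0.45,94,0.95,-0.28,0.1,-0.45,94,0.95,-0.28,0.1,-0.45,94,0.95,-0.28,0.1,-0.45,94,0.95,-0.28,0.1,-0.45]'
python3 - <<'E'
from h import *; from station import *
plan(get_state(),(600,-355,150),65)
E
```

```text
time_s: 0.75
position: [462.8, -455.8, 179.6]
tool_rot: [-2.656, -1.675, -0.005]
ft_force: [0.3, 0.0, 0.0]
grip_width: 1.0
t 0.75 pos [ 462.8 -455.8  179.6] yaw 64.48 tilt [ 0.0036  0.     -1.    ] grip mm 94.0 F [0.3 0.  0. ] q7 0.18
  -> shift/turn [0.6    0.3215 0.1208] -0.0058 rows 4
```

```bash
python3 -m crank '[94,0,0,0,0,94,0,0,0,0]'; python3 -m crank '[94,0.6,0.32,0.12,0,94,0.6,0.32,0.12,0,94,0.6,0.32,0.12,0,94,0.6,0.32,0.12,0,94,0.6,0.32,0.12,0,94,0.6,0.32,0.12,0]';python3 -m crank '[94,0,0,0,0,94,0,0,0,0,94,0,0,0,0]'
python3 - <<'E'
from h import *; from station import *
s=get_state()
d=snapshot("wrist"); np.savez("k1.npz",**d,position=s["position"],tool_rot=s["tool_rot"]);cv2.imwrite("pics/k1.png",d["image"])
st(s)
E
```

```text
time_s: 0.95
position: [455.9, -463.1, 180.4]
tool_rot: [-2.67, -1.656, 0.001]
ft_force: [-0.5, -0.1, -0.2]
grip_width: 1.004
time_s: 1.55
position: [594.2, -364.3, 150.3]
tool_rot: [-2.669, -1.657, 0.001]
ft_force: [-0.2, 0.2, 0.8]
grip_width: 0.998
time_s: 1.85
position: [594.4, -364.1, 150.9]
tool_rot: [2.669, 1.656, -0.0]
ft_force: [-0.3, 0.1, 0.1]
grip_width: 1.002
t 1.85 pos [ 594.4 -364.1  150.9] yaw 63.65 tilt [-3.e-04  4.e-04 -1.e+00] grip mm 94.1 F [-0.3  0.1  0.1] q7 -0.08
  -> shift/turn [0. 0. 0.] 0 rows 0
```

View pics/k1.png

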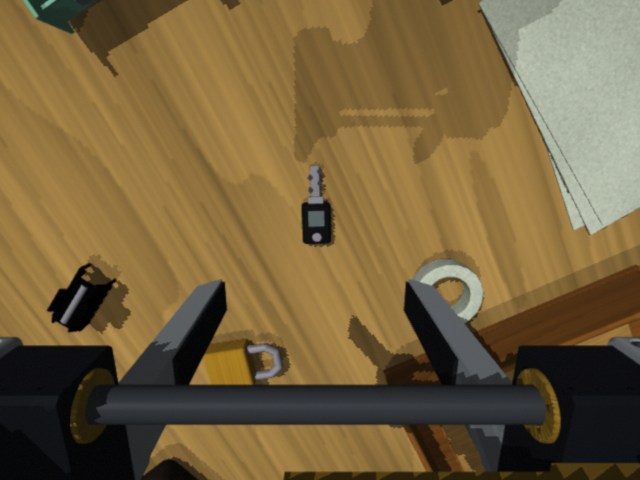

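Run:
```python
from h import *
d=load("k1");K,T=cam(d,d);im=d["image"]
roi=np.zeros(im.shape[:2],np.uint8);roi[190:255,285:345]=255
m=((im.max(2)<70)*255).astype(np.uint8)&roi
m=cv2.morphologyEx(m,cv2.MORPH_CLOSE,np.ones((9,9)))
c=max(cv2.findContours(m,cv2.RETR_EXTERNAL,cv2.CHAIN_APPROX_NONE)[0],key=cv2.contourArea)
r=cv2.minAreaRect(c);print(r)
p=onz(K,T,cv2.boxPoints(r),7);print(p.round(1),p.mean(0).round(1),[np.linalg.norm(p[i]-p[i-1]).round(1) for i in range(4)])
tip=onz(K,T,(316,164.5),4.5)[0];print("tip",tip.round(1));b=p.mean(0);v=tip-b;print(np.linalg.norm(v),np.degrees(np.arctan2(v[1],v[0])))
import station
s=station.get_state();plan(s,(b[0],b[1],10),None)
t=load("top0");K1,T1=cam(t);print(onz(K1,T1,(489.4,182.1),7))
```

```text
((316.5, 217.0), (54.0, 29.0), 90.0)
[[ 601.2 -326.5    7. ]
 [ 624.  -337.8    7. ]
 [ 602.7 -382.2    7. ]
 [ 578.9 -370.5    7. ]] [ 601.7 -354.3    7. ] [np.float64(49.3), np.float64(25.4), np.float64(49.3), np.float64(26.5)]
tip [ 621.8 -312.5    4.5]
46.436175477277544 64.28709109402219
t 1.9 pos [ 594.5 -363.8  150.8] yaw 63.67 tilt [-2.e-04  3.e-04 -1.e+00] grip mm 93.9 F [-1.   0.2  0.2] q7 -0.08
  -> shift/turn [0.0471 0.0085 0.5632] 0 rows 3
[[ 597.4075722  -360.92345157    7.        ]]
```

Run:
```python
from h import *; import station
s=station.get_state();plan(s,(599.2,-358.8,3),64)
```

```text
t 1.9 pos [ 594.5 -363.8  150.8] yaw 63.67 tilt [-2.e-04  3.e-04 -1.e+00] grip mm 93.9 F [-1.   0.2  0.2] q7 -0.08
  -> shift/turn [0.0264 0.0076 0.5912] -0.0037 rows 3
```

```bash
python3 -m crank '[60,0.026,0.007,0.2,0,60,0.026,0.007,0.4,0,60,0.026,0.007,0.5,0,60,0.026,0.007,0.56,0,60,0.026,0.007,0.59,0,60,0.026,0.007,0.59,0,20,0.026,0.007,0.59,0,20,0.026,0.007,0.59,0,20,0.026,0.007,0.59,0,20,0.026,0.007,0.59,0,20,0.026,0.007,0.59,0,20,0.026,0.007,0.59,0]' 15; python3 -m crank '[20,0,0,0,0,20,0,0,0,0,20,0,0,0,0]'
```

```text
time_s: 3.1
position: [599.8, -358.0, 3.4]
tool_rot: [2.668, 1.659, 0.0]
ft_force: [-0.7, 0.5, 6.3]
grip_width: 0.273
time_s: 3.4
position: [599.7, -358.0, 3.4]
tool_rot: [2.668, 1.659, 0.0]
ft_force: [-1.6, 0.1, 6.8]
grip_width: 0.272
```

```bash
python3 -m crank '[20,0,0,-0.1,0,20,0,0,-0.3,0,20,0,0,-0.5,0,20,0,0,-0.7,0,20,0,0,-0.8,0,20,0,0,-0.8,0]'
python3 - <<'E'
from h import *; import station
s=station.get_state();plan(s,(520,8,203),3.65)
E
```

```text
time_s: 4.0
position: [601.3, -358.8, 207.8]
tool_rot: [2.663, 1.656, 0.005]
ft_force: [0.5, 0.1, 0.5]
grip_width: 0.27
t 4.0 pos [ 601.3 -358.8  207.8] yaw 63.74 tilt [-1.0e-04  6.6e-03 -1.0e+00] grip mm 25.4 F [0.5 0.1 0.5] q7 -0.08
  -> shift/turn [ 1.1718 -0.9409  0.0127] 0.6676 rows 8
```

```bash
python3 -m crank '[20,0.2,-0.16,0,0.09,20,0.4,-0.32,0,0.18,20,0.6,-0.48,0,0.27,20,0.8,-0.64,0,0.36,20,0.95,-0.76,0,0.45,20,0.95,-0.76,0,0.54,20,0.95,-0.76,0,0.63,20,0.95,-0.76,0,0.667,20,0.95,-0.76,0,0.667,20,0.95,-0.76,0,0.667]'
python3 - <<'E'
from h import *; import station
s=station.get_state();plan(s,(520,10,203),3.65)
E
```

```text
time_s: 5.0
position: [534.0, -61.1, 202.4]
tool_rot: [-3.14, -0.105, 0.001]
ft_force: [0.3, -0.7, 0.0]
grip_width: 0.277
t 5.0 pos [534.  -61.1 202.4] yaw 3.84 tilt [-8.e-04 -0.e+00 -1.e+00] grip mm 26.1 F [ 0.3 -0.7  0. ] q7 -1.54
  -> shift/turn [-0.0366 -0.2875 -0.0023] 0.0021 rows 2
```

```bash
python3 -m crank '[20,-0.03,-0.15,0,0,20,-0.03,-0.28,0,0,20,-0.03,-0.28,0,0.002,20,-0.03,-0.28,0,0.002,20,-0.03,-0.28,0,0.002]'
python3 - <<'E'
from h import *; from station import *
s=get_state()
d=snapshot("wrist"); np.savez("d1.npz",**d,position=s["position"],tool_rot=s["tool_rot"]);cv2.imwrite("pics/d1.png",d["image"])
st(s)
E
```

```text
time_s: 5.5
position: [522.3, 7.3, 202.8]
tool_rot: [3.14, 0.096, -0.001]
ft_force: [0.5, -1.2, -0.5]
grip_width: 0.271
t 5.5 pos [522.3   7.3 202.8] yaw 3.51 tilt [-4.e-04  2.e-04 -1.e+00] grip mm 25.5 F [ 0.5 -1.2 -0.5] q7 -1.69
  -> shift/turn [0. 0. 0.] 0 rows 0
```

View pics/d1.png

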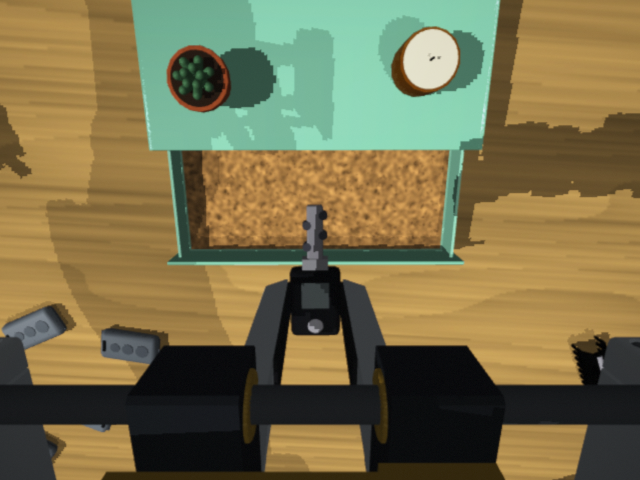

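Run:
```python
from h import *
d=load("d1");K,T=cam(d,d)
crop(d["image"],140,130,340,145,2.3,"pics/d1c.png")
for n,uv,z in [("FL",(150.5,150),50),("FR",(482,150),50),("panL",(168,264),49.5),("panR",(463,264),49.5),("inL",(184,150),39),("inR",(447,150),39)]:
    print(n,onz(K,T,uv,z)[0].round(1))
a=onz(K,T,[(150.5,150),(482,150)],50);print(np.linalg.norm(a[0]-a[1]))
```

```text
FL [583.6 155.5  50. ]
FR [ 601.5 -133.7   50. ]
panL [478.5 145.4  49.5]
panR [ 495.8 -135.5   49.5]
inL [584.8 130.   39. ]
inR [ 599.5 -107.    39. ]
289.70158487603146
```

View pics/d1c.png

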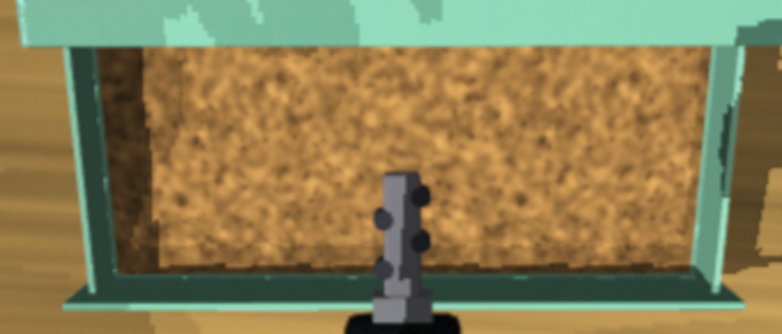

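Run:
```python
from h import *
d=load("d1");K,T=cam(d,d)
M=R.from_rotvec(d["tool_rot"]).as_matrix()
for uv in [(293,270),(339,270),(291,334),(340,334),(315.5,318),(315.5,206)]:
    z=208.4 if uv[1]>250 else 205.5
    p=onz(K,T,uv,z)[0]; print(uv,(M.T@(p-d["position"])).round(1))
np.set_printoptions(suppress=True)
from station import get_state
D=np.array([545.6,8.1,14]);a=np.radians(3.55);ex=np.array([np.cos(a),np.sin(a),0]);
plan(get_state(),D-8*ex+[0,0,60],3.55)
```

```text
(293, 270) [ 17.4 -11.6  -5.7]
(339, 270) [17.4 11.4 -5.6]
(291, 334) [-18.6 -13.2  -5.6]
(340, 334) [-18.6  12.7  -5.6]
(315.5, 318) [-9.2 -0.3 -5.6]
(315.5, 206) [49.3 -0.4 -2.8]
t 5.55 pos [522.3   7.2 202.8] yaw 3.48 tilt [-0.0004  0.0002 -1.    ] grip mm 25.4 F [ 0.1  0.4 -0. ] q7 -1.69
  -> shift/turn [0.0616 0.002  0.5151] -0.0008 rows 3
```

```bash
python3 -m crank '[20,0.065,0.002,0.15,0,20,0.065,0.002,0.3,0,20,0.065,0.002,0.45,0,20,0.065,0.002,0.55,0,20,0.065,0.002,0.63,0,20,0.065,0.002,0.68,0,20,0.065,0.002,0.71,0,20,0.065,0.002,0.73,0,20,0.065,0.002,0.738,0,20,0.065,0.002,0.738,0,20,0.065,0.002,0.738,0]'
```

```text
time_s: 6.65
position: [538.9, 9.0, 19.1]
tool_rot: [-3.14, -0.097, -0.002]
ft_force: [0.5, -0.1, -0.9]
grip_width: 0.272
```

```bash
python3 -m crank '[45,0,0,0,0,45,0,0,0,0,45,0,0,0,0,45,0,0,0,0,45,0,0,-0.1,0,45,0,0,-0.3,0,45,0,0,-0.5,0,45,0,0,-0.7,0,45,0,0,-0.7,0,45,0,0,-0.7,0]';  python3 - <<'E'
from h import *; from station import *
s=get_state()
d=snapshot("wrist"); np.savez("d2.npz",**d,position=s["position"],tool_rot=s["tool_rot"]);cv2.imwrite("pics/d2.png",d["image"])
st(s)
E
```

```text
time_s: 7.65
position: [538.9, 9.0, 194.6]
tool_rot: [-3.14, -0.097, -0.004]
ft_force: [-0.2, 0.5, -0.8]
grip_width: 0.478
t 7.65 pos [538.9   9.  194.6] yaw 3.53 tilt [ 2.4e-03  1.0e-04 -1.0e+00] grip mm 44.9 F [-0.2  0.5 -0.8] q7 -1.69
  -> shift/turn [0. 0. 0.] 0 rows 0
```

View pics/d2.png

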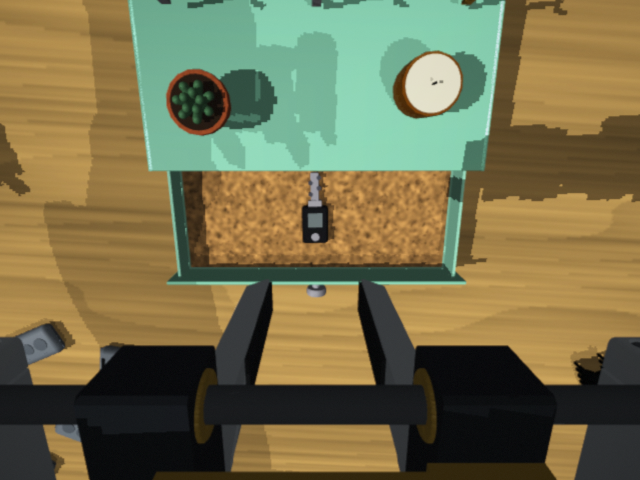

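Run:
```python
from h import *
d=load("d2");K,T=cam(d,d)
crop(d["image"],150,150,340,150,2.3,"pics/d2c.png")
P=lambda uv,z:onz(K,T,uv,z)[0]
for n,uv,z in [("FL",(149,170),50),("FR",(486,170),50),("panL",(168,283),49.5),("panR",(465,283),49.5),("knob",(316,291),29.5),("bowfront",(315.5,243),21),("bowback",(315.5,206),21),("tip",(315.5,172),18),("floorfrontL",(204,265),14),("floorfrontR",(443,265),14),("sideL",(183,171),14),("sideR",(449,171),14)]:
    print(n,P(uv,z).round(1))
```

```text
FL [584.1 156.2  50. ]
FR [ 602.3 -134.9   50. ]
panL [479.5 144.8  49.5]
panR [ 496.9 -135.2   49.5]
knob [471.4   4.2  29.5]
bowfront [519.3   7.7  21. ]
bowback [556.4  10.   21. ]
tip [588.6  12.   18. ]
floorfrontL [486.5 121.   14. ]
floorfrontR [ 501.9 -125.4   14. ]
sideL [581.2 139.3  14. ]
sideR [ 597.2 -116.1   14. ]
```

View pics/d2c.png

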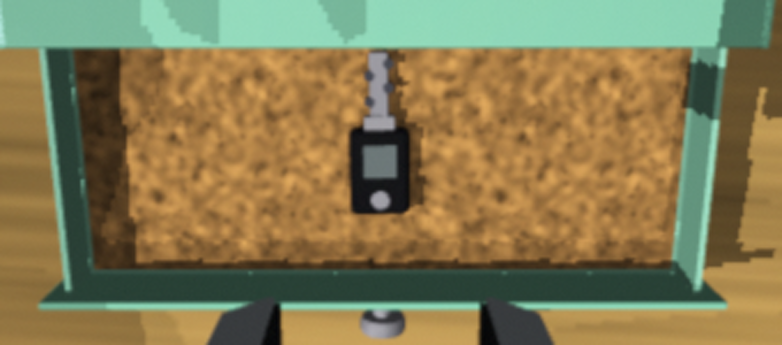

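Run:
```python
from h import *; import station
t=load("top0");K,T=cam(t);im=t["image"]
crop(im,140,260,110,60,7,"pics/cov.png")
hsv=cv2.cvtColor(im,cv2.COLOR_BGR2HSV);roi=np.zeros(im.shape[:2],np.uint8);roi[265:305,140:190]=255
m=((hsv[...,1]<60)*255).astype(np.uint8)&roi
m=cv2.morphologyEx(m,cv2.MORPH_CLOSE,np.ones((5,5)))
c=max(cv2.findContours(m,cv2.RETR_EXTERNAL,cv2.CHAIN_APPROX_NONE)[0],key=cv2.contourArea)
r=cv2.minAreaRect(c);p=onz(K,T,cv2.boxPoints(r),12);print(r,p.mean(0).round(1),[np.linalg.norm(p[i]-p[i-1]).round(1) for i in range(4)],[np.degrees(np.arctan2(*(p[i]-p[i-1])[1::-1])).round(1) for i in range(4)])
plan(station.get_state(),(376,312,160),116)
```

```text
((162.1000213623047, 284.70001220703125), (16.546903610229492, 32.64659118652344), 63.43495178222656) [374.6 315.4  12. ] [np.float64(34.5), np.float64(65.1), np.float64(34.6), np.float64(64.7)] [np.float64(29.6), np.float64(-62.2), np.float64(-151.0), np.float64(117.6)]
t 7.7 pos [538.2   8.9 193.3] yaw 3.54 tilt [-0.e+00  1.e-04 -1.e+00] grip mm 44.9 F [ 0.1  0.1 -0.8] q7 -1.69
  -> shift/turn [-0.5727 -1.25    0.1329] -1.2496 rows 7
```

```bash
python3 -m crank '[60,-0.08,-0.16,0,-0.09,60,-0.16,-0.32,0,-0.18,60,-0.24,-0.48,0,-0.27,60,-0.32,-0.64,0,-0.36,60,-0.4,-0.8,0,-0.45,60,-0.45,-0.95,0,-0.54,60,-0.45,-0.98,0,-0.63,60,-0.45,-0.98,0,-0.72,60,-0.45,-0.98,0,-0.81,60,-0.45,-0.98,0,-0.9,60,-0.45,-0.98,0,-0.98,60,-0.45,-0.98,0,-0.98]'
python3 - <<'E'
from h import *; import station
plan(station.get_state(),(375,315,150),117.6)
E
```

```text
time_s: 8.9
position: [410.3, 246.2, 192.0]
tool_rot: [-2.184, -2.257, 0.004]
ft_force: [-0.0, -0.4, -1.0]
grip_width: 0.639
t 8.9 pos [410.3 246.2 192. ] yaw 91.88 tilt [-7.0e-04 -2.6e-03 -1.0e+00] grip mm 60.1 F [-0.  -0.4 -1. ] q7 -0.73
  -> shift/turn [ 0.28   -0.1316  0.1683] -0.2858 rows 2
```

```bash
python3 -m crank '[60,0.14,-0.06,0.05,-0.09,60,0.28,-0.13,0.1,-0.18,60,0.28,-0.13,0.16,-0.26,60,0.28,-0.13,0.16,-0.285,60,0.28,-0.13,0.16,-0.285,60,0.28,-0.13,0.16,-0.285]'
python3 - <<'E'
from h import *; from station import *
s=get_state()
d=snapshot("wrist"); np.savez("c1.npz",**d,position=s["position"],tool_rot=s["tool_rot"]);cv2.imwrite("pics/c1.png",d["image"])
st(s)
E
```

```text
time_s: 9.5
position: [376.3, 315.4, 153.1]
tool_rot: [-1.638, -2.68, 0.001]
ft_force: [0.1, 0.7, -0.5]
grip_width: 0.638
t 9.5 pos [376.3 315.4 153.1] yaw 117.15 tilt [ 1.e-04 -8.e-04 -1.e+00] grip mm 60.0 F [ 0.1  0.7 -0.5] q7 -0.53
  -> shift/turn [0. 0. 0.] 0 rows 0
```

View pics/c1.png

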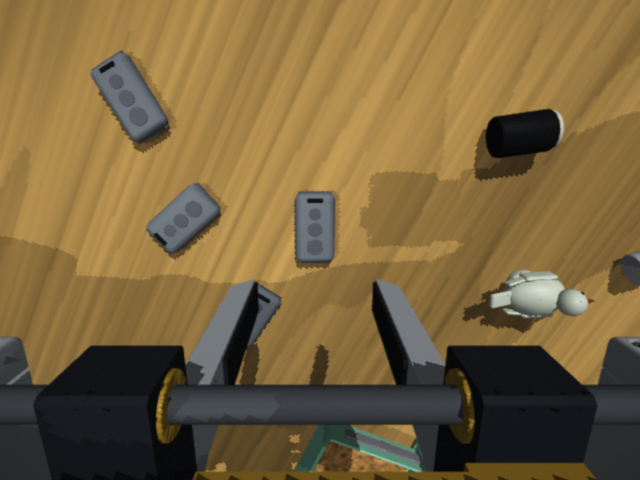

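Run:
```python
from h import *; import station
d=load("c1");K,T=cam(d,d);im=d["image"]
hsv=cv2.cvtColor(im,cv2.COLOR_BGR2HSV);roi=np.zeros(im.shape[:2],np.uint8);roi[175:280,280:350]=255
m=((hsv[...,1]<70)*255).astype(np.uint8)&roi
m=cv2.morphologyEx(m,cv2.MORPH_OPEN,np.ones((5,5)))
c=max(cv2.findContours(m,cv2.RETR_EXTERNAL,cv2.CHAIN_APPROX_NONE)[0],key=cv2.contourArea)
r=cv2.minAreaRect(c);p=onz(K,T,cv2.boxPoints(r),12);print(r,p.mean(0).round(1),[np.linalg.norm(p[i]-p[i-1]).round(1) for i in range(4)],[np.degrees(np.arctan2(*(p[i]-p[i-1])[1::-1])).round(1) for i in range(4)])
q=p.mean(0);plan(station.get_state(),(q[0],q[1],3),117.4)
```

```text
((314.5, 227.0), (70.0, 39.0), 90.0) [376.  317.8  12. ] [np.float64(64.3), np.float64(33.9), np.float64(64.3), np.float64(35.8)] [np.float64(116.3), np.float64(27.2), np.float64(-62.0), np.float64(-152.8)]
t 9.55 pos [376.5 315.4 153.3] yaw 117.18 tilt [ 1.e-04 -4.e-04 -1.e+00] grip mm 59.8 F [-0.  -1.1  0.7] q7 -0.53
  -> shift/turn [0.0092 0.0031 0.6013] -0.0025 rows 4
```

```bash
python3 -m crank '[60,0.009,0.003,0.2,0,60,0.009,0.003,0.4,0,60,0.009,0.003,0.5,0,60,0.009,0.003,0.56,0,60,0.009,0.003,0.595,0,60,0.009,0.003,0.595,0,30,0.009,0.003,0.595,0,30,0.009,0.003,0.595,0,30,0.009,0.003,0.595,0,30,0.009,0.003,0.595,0,30,0.009,0.003,0.595,0,30,0.009,0.003,0.595,0]' 15; python3 -m crank '[30,0,0,-0.1,0,30,0,0,-0.3,0,30,0,0,-0.5,0,30,0,0,-0.7,0,30,0,0,-0.7,0,30,0,0,-0.7,0]';python3 - <<'E'
from h import *; import station
D=np.array([546.3,8.3,14]);a=np.radians(3.55);ey=np.array([-np.sin(a),np.cos(a),0])
print(D+88*ey,D-88*ey)
plan(station.get_state(),(515,98,190),3.55)
E
```

```text
time_s: 10.75
position: [376.6, 318.1, 5.5]
tool_rot: [1.632, 2.683, 0.002]
ft_force: [-1.0, -1.7, 9.5]
grip_width: 0.383
time_s: 11.35
position: [376.7, 318.0, 181.0]
tool_rot: [1.632, 2.682, 0.004]
ft_force: [-0.9, -0.2, -0.5]
grip_width: 0.382
[540.85107933  96.13114063  14.        ] [551.74892067 -79.53114063  14.        ]
t 11.35 pos [376.7 318.  181. ] yaw 117.35 tilt [-3.0e-04  2.9e-03 -1.0e+00] grip mm 35.9 F [-0.9 -0.2 -0.5] q7 -0.51
  -> shift/turn [-1.0359  0.0872 -0.0355] 1.2644 rows 6
```

```bash
python3 -m crank '[30,-0.1,0,-0.03,0.09,30,-0.2,0.02,-0.03,0.18,30,-0.3,0.02,-0.03,0.27,30,-0.4,0.03,-0.03,0.36,30,-0.5,0.04,-0.03,0.45,30,-0.6,0.05,-0.03,0.54,30,-0.7,0.06,-0.03,0.63,30,-0.8,0.07,-0.03,0.72,30,-0.9,0.08,-0.03,0.81,30,-0.98,0.087,-0.03,0.9,30,-0.98,0.087,-0.03,0.98,30,-0.98,0.087,-0.03,0.98]'
python3 - <<'E'
from h import *; import station
plan(station.get_state(),(515,98,190),3.55)
E
```

```text
time_s: 12.55
position: [507.4, 109.7, 185.7]
tool_rot: [3.041, 0.787, -0.004]
ft_force: [0.4, 0.8, -0.3]
grip_width: 0.379
t 12.55 pos [507.4 109.7 185.7] yaw 29.0 tilt [-2.6e-03 -6.0e-04 -1.0e+00] grip mm 35.7 F [ 0.4  0.8 -0.3] q7 -1.48
  -> shift/turn [ 0.0037  0.0557 -0.0172] 0.2828 rows 1
```

```bash
python3 -m crank '[30,0.004,0.05,-0.01,0.09,30,0.004,0.05,-0.01,0.18,30,0.004,0.05,-0.01,0.26,30,0.004,0.05,-0.01,0.282,30,0.004,0.05,-0.01,0.282,30,0.004,0.05,-0.01,0.282]'
python3 - <<'E'
from h import *; from station import *
s=get_state()
d=snapshot("wrist"); np.savez("d3.npz",**d,position=s["position"],tool_rot=s["tool_rot"]);cv2.imwrite("pics/d3.png",d["image"])
plan(s,(540.9,96.1,19.5),3.55)
E
```

```text
time_s: 13.15
position: [514.6, 100.3, 189.2]
tool_rot: [3.139, 0.111, -0.002]
ft_force: [0.2, -0.3, -0.4]
grip_width: 0.381
t 13.15 pos [514.6 100.3 189.2] yaw 4.06 tilt [-1.e-03  1.e-04 -1.e+00] grip mm 35.8 F [ 0.2 -0.3 -0.4] q7 -1.88
  -> shift/turn [0.1046 0.024  0.6786] 0.0057 rows 4
```

View pics/d3.png

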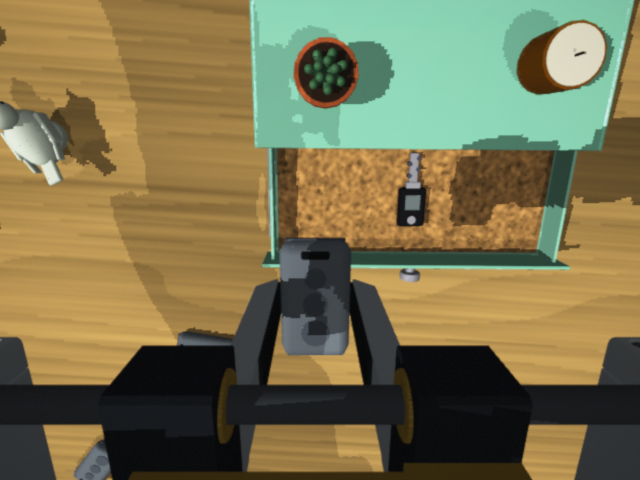

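```bash
python3 -m crank '[30,0.105,0.024,0.1,0.006,30,0.105,0.024,0.25,0.006,30,0.105,0.024,0.4,0.006,30,0.105,0.024,0.5,0.006,30,0.105,0.024,0.58,0.006,30,0.105,0.024,0.62,0.006,30,0.105,0.024,0.65,0.006,30,0.105,0.024,0.67,0.006,30,0.105,0.024,0.678,0.006,30,0.105,0.024,0.678,0.006,30,0.105,0.024,0.678,0.006]'; python3 -m crank '[48,0,0,0,0,48,0,0,0,0,48,0,0,0,0,48,0,0,0,0,48,0,0,-0.1,0,48,0,0,-0.3,0,48,0,0,-0.5,0,48,0,0,-0.7,0,48,0,0,-0.7,0,48,0,0,-0.7,0]';  python3 - <<'E'
from h import *; from station import *
s=get_state()
d=snapshot("wrist"); np.savez("d4.npz",**d,position=s["position"],tool_rot=s["tool_rot"]);cv2.imwrite("pics/d4.png",d["image"])
plan(s,(370,-335,160),30)
t=load("top0");K,T=cam(t);print(onz(K,T,[(479.5,289)],34))
E
```

```text
time_s: 14.3
position: [542.0, 95.8, 20.8]
tool_rot: [-3.14, -0.09, -0.001]
ft_force: [0.6, 0.0, -0.1]
grip_width: 0.381
time_s: 15.3
position: [542.1, 95.7, 196.4]
tool_rot: [-3.14, -0.089, -0.004]
ft_force: [1.1, 0.5, -1.1]
grip_width: 0.511
t 15.3 pos [542.1  95.7 196.4] yaw 3.26 tilt [ 2.4e-03 -2.0e-04 -1.0e+00] grip mm 48.0 F [ 1.1  0.5 -1.1] q7 -1.87
  -> shift/turn [-0.7857  1.6811  0.1433] -0.2971 rows 10
[[ 366.48079223 -320.65257987   34.        ]]
```

View pics/d4.png

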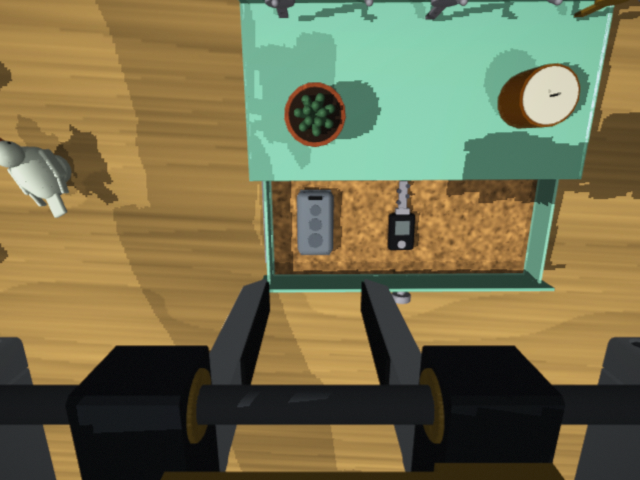

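```bash
python3 -m crank '[60,-0.08,0.18,0,-0.05,60,-0.16,0.36,0,-0.1,60,-0.24,0.54,0,-0.15,60,-0.32,0.72,0,-0.2,60,-0.4,0.9,0,-0.25,60,-0.45,1,0,-0.27,60,-0.45,1,0,-0.27,60,-0.45,1,0,-0.27]'
python3 - <<'E'
from h import *; import station
plan(station.get_state(),(370,-332,160),27.6)
d=load("d4");K,T=cam(d,d)
p=onz(K,T,[(315,190),(315,255),(298,222),(333,222)],28);print(p.round(1))
p=onz(K,T,[(402,248),(402,212)],23);print(p.round(1))
p=onz(K,T,[(264,291),(554,290)],49.5);print(p.round(1))
E
```

```text
time_s: 16.15
position: [442.9, -160.2, 194.1]
tool_rot: [-3.051, -0.746, 0.003]
ft_force: [0.2, 1.1, -0.0]
grip_width: 0.638
t 16.15 pos [ 442.9 -160.2  194.1] yaw 27.47 tilt [-0.0015 -0.0016 -1.    ] grip mm 59.9 F [ 0.2  1.1 -0. ] q7 -0.9
  -> shift/turn [-0.5756  0.4755  0.1364] -0.0014 rows 4
[[575.8  98.2  28. ]
 [511.6  94.4  28. ]
 [544.  112.8  28. ]
 [546.   79.   28. ]]
[[522.3   8.   23. ]
 [558.6  12.5  23. ]]
[[ 479.6  141.4   49.5]
 [ 496.6 -135.1   49.5]]
```

```bash
python3 -m crank '[60,-0.14,0.12,0.03,0,60,-0.28,0.24,0.06,0,60,-0.42,0.35,0.1,0,60,-0.575,0.475,0.136,0,60,-0.575,0.475,0.136,0,60,-0.575,0.475,0.136,0,60,-0.575,0.475,0.136,0]'
python3 - <<'E'
from h import *; from station import *
s=get_state()
d=snapshot("wrist"); np.savez("e1.npz",**d,position=s["position"],tool_rot=s["tool_rot"]);cv2.imwrite("pics/e1.png",d["image"])
crop(d["image"],240,140,160,140,5,"pics/e1c.png")
st(s)
E
```

```text
time_s: 16.85
position: [372.2, -330.5, 160.8]
tool_rot: [-3.049, -0.752, 0.0]
ft_force: [0.5, 0.6, 0.5]
grip_width: 0.641
t 16.85 pos [ 372.2 -330.5  160.8] yaw 27.69 tilt [ 1.e-04 -1.e-03 -1.e+00] grip mm 60.2 F [0.5 0.6 0.5] q7 -0.48
  -> shift/turn [0. 0. 0.] 0 rows 0
```

View pics/e1.png

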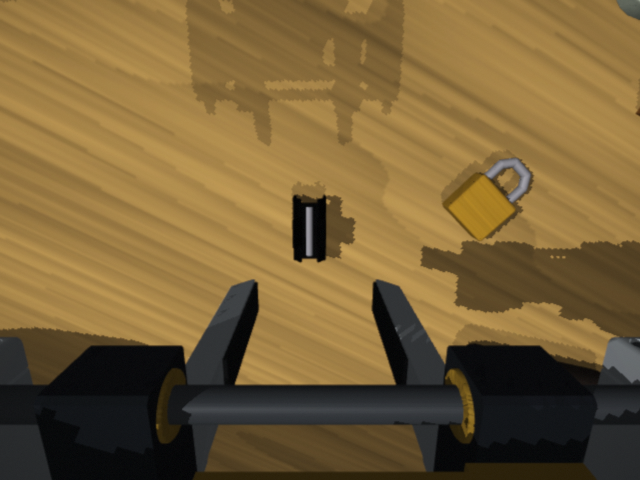

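View pics/e1c.png

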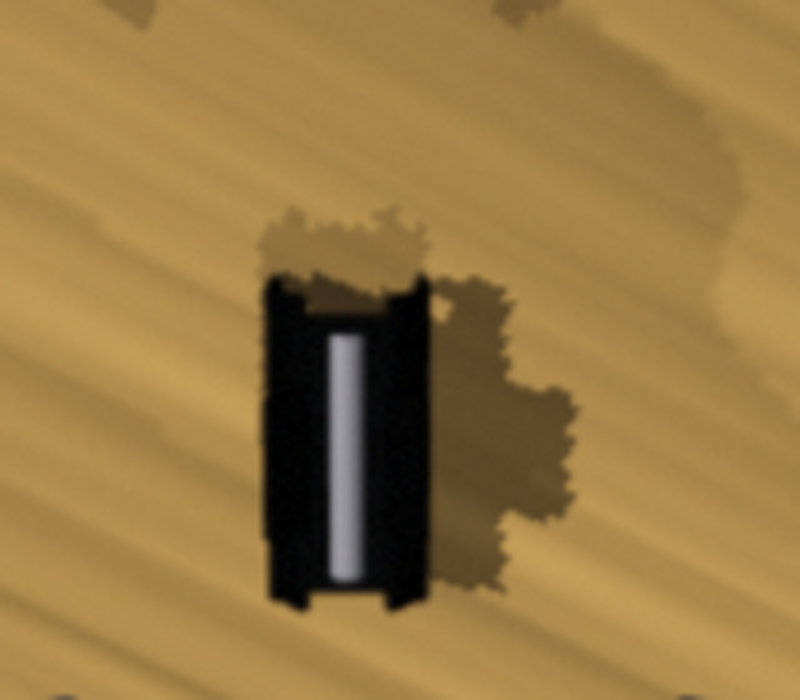

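Run:
```python
from h import *; from station import *
d=load("e1");K,T=cam(d,d)
for z in (5,12):
    p=onz(K,T,[(293,228),(326,228),(309.5,195),(309.5,261.5)],z);print(p.round(1),np.linalg.norm(p[0]-p[1]),np.linalg.norm(p[2]-p[3]))
q=(p[0]+p[1]+p[2]+p[3])/4
plan(get_state(),(q[0],q[1],4),27.7)
```

```text
[[ 362.3 -312.3    5. ]
 [ 376.7 -339.6    5. ]
 [ 396.9 -311.7    5. ]
 [ 340.1 -341.2    5. ]] 30.854046854036124 64.02247483631088
[[ 364.  -311.9   12. ]
 [ 378.1 -338.6   12. ]
 [ 397.9 -311.3   12. ]
 [ 342.3 -340.2   12. ]] 30.21096234529289 62.68806765227409
t 16.9 pos [ 372.2 -330.5  161. ] yaw 27.72 tilt [ 2.e-04 -6.e-04 -1.e+00] grip mm 59.8 F [ 0.1  0.1 -0.9] q7 -0.48
  -> shift/turn [ 0.0033 -0.0202  0.6282] 0.0002 rows 4
```

```bash
python3 -m crank '[60,0.003,-0.02,0.2,0,60,0.003,-0.02,0.4,0,60,0.003,-0.02,0.5,0,60,0.003,-0.02,0.58,0,60,0.003,-0.02,0.625,0,60,0.003,-0.02,0.625,0,25,0.003,-0.02,0.625,0,25,0.003,-0.02,0.625,0,25,0.003,-0.02,0.625,0,25,0.003,-0.02,0.625,0,25,0.003,-0.02,0.625,0,25,0.003,-0.02,0.625,0]' 15; python3 -m crank '[25,0,0,-0.1,0,25,0,0,-0.3,0,25,0,0,-0.5,0,25,0,0,-0.7,0,25,0,0,-0.8,0,25,0,0,-0.8,0]';python3 - <<'E'
from h import *; import station
plan(station.get_state(),(525,-79.5,200),3.55)
E
```

```text
time_s: 18.1
position: [369.8, -327.5, 5.6]
tool_rot: [3.051, 0.748, 0.001]
ft_force: [0.2, 0.7, 9.0]
grip_width: 0.315
time_s: 18.7
position: [370.9, -328.4, 209.0]
tool_rot: [3.047, 0.747, 0.007]
ft_force: [-0.2, 0.4, -0.1]
grip_width: 0.315
t 18.7 pos [ 370.9 -328.4  209. ] yaw 27.55 tilt [ 0.0033  0.0057 -1.    ] grip mm 29.6 F [-0.2  0.4 -0.1] q7 -0.49
  -> shift/turn [ 1.0069 -0.598   0.0357] 0.2667 rows 6
```

```bash
python3 -m crank '[25,0.17,-0.1,0,0.05,25,0.34,-0.2,0,0.1,25,0.51,-0.3,0,0.15,25,0.68,-0.4,0,0.2,25,0.85,-0.5,0,0.25,25,0.99,-0.59,0.02,0.267,25,0.99,-0.59,0.02,0.267,25,0.99,-0.59,0.02,0.267,25,0.99,-0.59,0.02,0.267]'
python3 - <<'E'
from h import *; from station import *
s=get_state()
d=snapshot("wrist"); np.savez("d5.npz",**d,position=s["position"],tool_rot=s["tool_rot"]);cv2.imwrite("pics/d5.png",d["image"])
plan(s,(551.5,-79.5,19.6),3.55)
E
```

```text
time_s: 19.6
position: [519.9, -82.9, 199.4]
tool_rot: [3.14, 0.096, -0.002]
ft_force: [-0.9, -0.1, -0.2]
grip_width: 0.317
t 19.6 pos [519.9 -82.9 199.4] yaw 3.49 tilt [-1.1e-03  1.0e-04 -1.0e+00] grip mm 29.8 F [-0.9 -0.1 -0.2] q7 -1.51
  -> shift/turn [ 0.1278 -0.0059  0.7192] -0.0007 rows 4
```

View pics/d5.png

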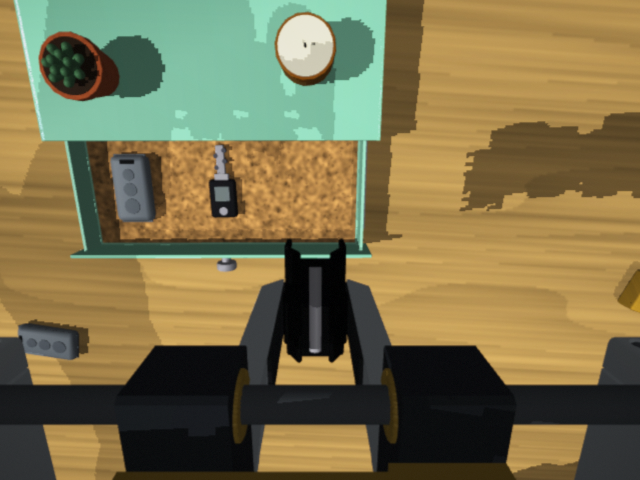

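```bash
python3 -m crank '[25,0.12,-0.006,0.1,0,25,0.12,-0.006,0.25,0,25,0.12,-0.006,0.4,0,25,0.12,-0.006,0.52,0,25,0.12,-0.006,0.61,0,25,0.12,-0.006,0.66,0,25,0.12,-0.006,0.69,0,25,0.12,-0.006,0.71,0,25,0.12,-0.006,0.718,0,25,0.12,-0.006,0.718,0,25,0.12,-0.006,0.718,0]'; python3 -m crank '[43,0,0,0,0,43,0,0,0,0,43,0,0,0,0,43,0,0,0,0,43,0,0,-0.1,0,43,0,0,-0.3,0,43,0,0,-0.5,0,43,0,0,-0.7,0,43,0,0,-0.7,0,43,0,0,-0.7,0]';  python3 - <<'E'
from h import *; from station import *
s=get_state()
d=snapshot("wrist"); np.savez("d6.npz",**d,position=s["position"],tool_rot=s["tool_rot"]);cv2.imwrite("pics/d6.png",d["image"])
plan(s,(400,-5,195),3.55)
E
```

```text
time_s: 20.75
position: [550.9, -78.6, 21.2]
tool_rot: [3.14, 0.097, 0.002]
ft_force: [-0.4, 0.5, -0.8]
grip_width: 0.316
time_s: 21.75
position: [550.9, -78.7, 196.6]
tool_rot: [3.14, 0.097, 0.004]
ft_force: [-0.9, 0.2, -0.4]
grip_width: 0.46
t 21.75 pos [550.9 -78.7 196.6] yaw 3.53 tilt [ 2.4e-03  4.0e-04 -1.0e+00] grip mm 43.2 F [-0.9  0.2 -0.4] q7 -1.52
  -> shift/turn [-0.5844 -0.3315  0.005 ] -0.0002 rows 4
```

View pics/d6.png

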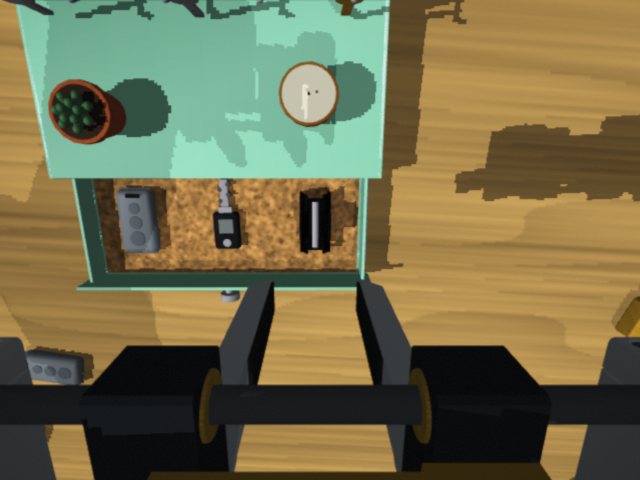

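Run:
```python
from h import *; from station import *
d=load("d6");K,T=cam(d,d)
c,sn=np.cos(np.radians(3.55)),np.sin(np.radians(3.55))
pan=onz(K,T,[(77,290),(371,286)],49.5);print(pan.round(1),np.linalg.norm(pan[0]-pan[1]))
D=np.array([546.3,8.3,14])
def dr(uv,z):
    p=onz(K,T,uv,z)[0]-D; return np.round([c*p[0]+sn*p[1],-sn*p[0]+c*p[1]],1)
print("clip",dr((300,222),26),dr((331,222),26),dr((316,188),26),dr((316,254),26))
print("cover",dr((119,187),28),dr((152,187),28),dr((126,254),28),dr((160,252),28))
print("key",dr((226.5,250),23),dr((226,213),23))
print("knob",dr((229,298),29.5))
plan(get_state(),(440,2,195),3.55)
```

```text
[[ 478.   144.9   49.5]
 [ 499.5 -135.    49.5]] 280.7512584716494
clip [  1.6 -72.2] [   1.6 -102.3] [ 34.5 -87.7] [-31.  -87.8]
cover [35.7 97.6] [35.7 66.6] [-30.4 100.3] [-28.4  66.4]
key [-27.8   1.8] [ 9.8 -0.2]
knob [-77.    0.9]
t 21.8 pos [550.1 -78.7 195.2] yaw 3.53 tilt [-1.e-04  0.e+00 -1.e+00] grip mm 43.2 F [-0.3  0.3 -0.7] q7 -1.52
  -> shift/turn [-0.4197 -0.3493  0.0009] -0.0002 rows 3
```

```bash
python3 -m crank '[0,-0.15,-0.12,0,0,0,-0.3,-0.24,0,0,0,-0.42,-0.345,0,0,0,-0.42,-0.345,0.15,0,0,-0.42,-0.345,0.3,0,0,-0.42,-0.345,0.45,0,0,-0.42,-0.345,0.6,0,0,-0.42,-0.345,0.68,0,0,-0.42,-0.345,0.69,0,0,-0.42,-0.345,0.69,0]'
python3 - <<'E'
from h import *; import station
plan(station.get_state(),(470,4,22),3.55)
E
```

```text
time_s: 22.8
position: [439.3, 1.0, 22.3]
tool_rot: [-3.14, -0.097, 0.004]
ft_force: [-0.3, 0.8, 0.1]
grip_width: 0.006
t 22.8 pos [439.3   1.   22.3] yaw 3.55 tilt [-2.7e-03 -2.0e-04 -1.0e+00] grip mm 0.5 F [-0.3  0.8  0.1] q7 -1.77
  -> shift/turn [ 0.1233 -0.0045  0.0008] -0.0 rows 1
```

```bash
python3 -m crank '[0,0.04,-0.004,0,0,0,0.07,-0.004,0,0,0,0.085,-0.004,0,0,0,0.1,-0.004,0,0,0,0.115,-0.004,0,0,0,0.13,-0.004,0,0,0,0.15,-0.004,0,0,0,0.17,-0.004,0,0,0,0.19,-0.004,0,0,0,0.21,-0.004,0,0,0,0.23,-0.004,0,0,0,0.25,-0.004,0,0]'; python3 -m crank '[0,0.02,0,0,0,0,0.04,0,0,0,0,0.06,0,0,0,0,0.08,0,0,0,0,0.1,0,0,0,0,0.12,0,0,0,0,0.14,0,0,0,0,0.15,0,0,0,0,0.16,0,0,0]'
```

```text
time_s: 24.0
position: [503.0, 5.8, 23.0]
tool_rot: [-3.14, -0.097, 0.0]
ft_force: [-1.2, 0.1, 1.4]
grip_width: 0.002
time_s: 24.9
position: [542.7, 8.3, 23.0]
tool_rot: [-3.14, -0.097, 0.0]
ft_force: [-1.7, 0.3, 0.3]
grip_width: 0.005
```

```bash
python3 -m crank '[0,0.015,0,0,0,0,0.03,0,0,0,0,0.04,0,0,0,0,0.05,0,0,0]'; python3 -m crank '[0,0.01,0,0,0,0,0.02,0,0,0,0,0.02,0,0,0]'
python3 - <<'E'
from h import *; from station import *
d=snapshot("side"); np.savez("s7.npz",**d);crop(d["image"],170,170,160,150,4,"pics/s7.png")
E
```

```text
time_s: 25.3
position: [555.2, 9.1, 23.0]
tool_rot: [-3.14, -0.097, 0.0]
ft_force: [-2.4, 0.0, 0.8]
grip_width: 0.001
time_s: 25.6
position: [560.3, 9.4, 23.0]
tool_rot: [-3.14, -0.097, -0.0]
ft_force: [-0.9, 0.0, -1.2]
grip_width: 0.005
```

View pics/s7.png

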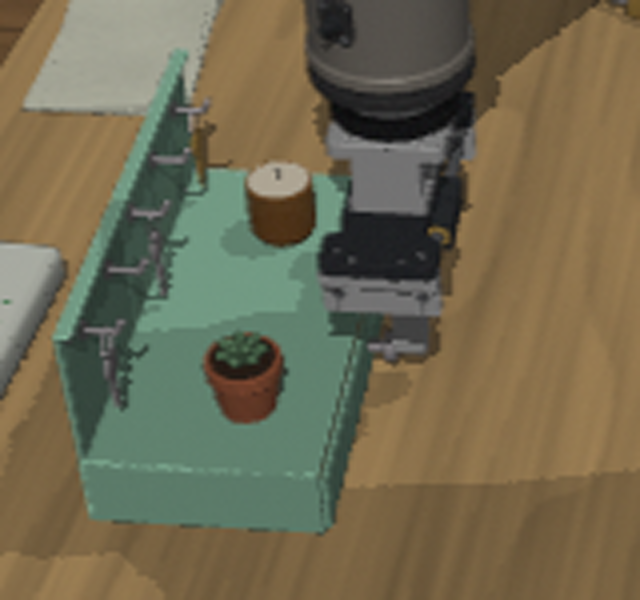

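Nearly shut; continue in fine steps until the stop is felt.

```bash
for i in 1; do python3 -m crank '[0,0.008,0,0,0,0,0.016,0,0,0,0,0.016,0,0,0]'; done; python3 -m crank '[0,0.008,0,0,0,0,0.016,0,0,0,0,0.016,0,0,0]'
```

```text
time_s: 25.95
position: [560.5, 9.2, 22.4]
tool_rot: [3.139, 0.097, -0.01]
ft_force: [-19.0, 0.3, 13.9]
grip_width: 0.007
time_s: 26.25
position: [560.7, 9.1, 21.7]
tool_rot: [3.138, 0.097, -0.021]
ft_force: [-39.2, -1.1, 27.0]
grip_width: 0.004
```

```bash
python3 -m crank '[0,-0.03,0,0,0,0,-0.1,0,0,0,0,-0.2,0,0,0,0,-0.3,0,0,0,0,-0.3,0,-0.2,0,0,-0.3,0,-0.4,0,0,-0.3,0,-0.6,0,0,-0.3,0,-0.7,0,0,-0.3,0,-0.7,0,0,-0.3,0,-0.7,0]'
python3 - <<'E'
from h import *; from station import *
s=get_state()
d=snapshot("wrist"); np.savez("g1.npz",**d,position=s["position"],tool_rot=s["tool_rot"]);cv2.imwrite("pics/g1.png",d["image"])
st(s)
d=snapshot("side"); np.savez("s8.npz",**d);crop(d["image"],170,170,160,150,4,"pics/s8.png")
E
```

```text
time_s: 27.25
position: [493.4, 5.1, 198.3]
tool_rot: [3.14, 0.097, 0.003]
ft_force: [-0.6, -0.3, -0.6]
grip_width: 0.006
t 27.25 pos [493.4   5.1 198.3] yaw 3.53 tilt [ 1.6e-03  1.0e-04 -1.0e+00] grip mm 0.6 F [-0.6 -0.3 -0.6] q7 -1.69
  -> shift/turn [0. 0. 0.] 0 rows 0
```

View pics/g1.png

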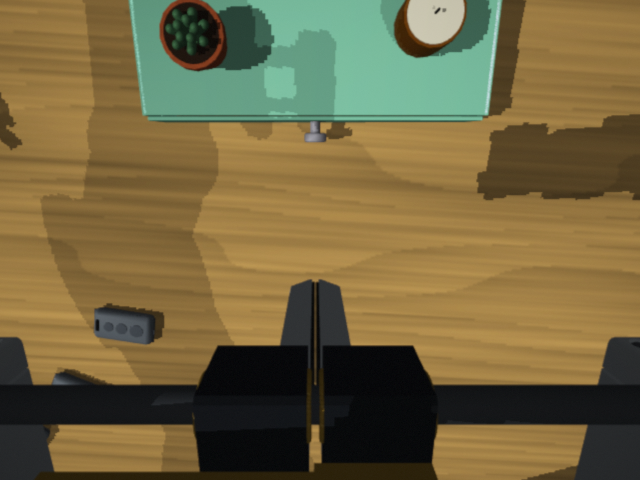

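View pics/s8.png

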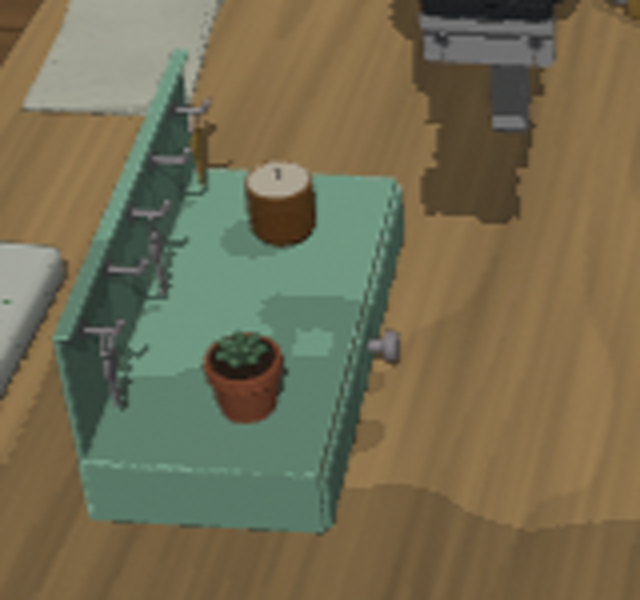

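```bash
python3 -m crank '[60,0.2,0,-0.05,0,60,0.4,0,-0.1,0,60,0.53,0,-0.12,0,60,0.53,0,-0.12,0,60,0.53,0,-0.12,0,60,0.53,0,-0.12,0]'
python3 - <<'E'
from h import *; from station import *
s=get_state()
d=snapshot("wrist"); np.savez("p1.npz",**d,position=s["position"],tool_rot=s["tool_rot"]);cv2.imwrite("pics/p1.png",d["image"])
st(s)
E
```

```text
time_s: 27.95
position: [624.2, 13.3, 226.8]
tool_rot: [3.14, 0.097, -0.003]
ft_force: [0.6, -0.3, 0.0]
grip_width: 0.477
t 27.95 pos [624.2  13.3 226.8] yaw 3.55 tilt [-0.0022  0.     -1.    ] grip mm 44.9 F [ 0.6 -0.3  0. ] q7 -1.7
  -> shift/turn [0. 0. 0.] 0 rows 0
```

View pics/p1.png

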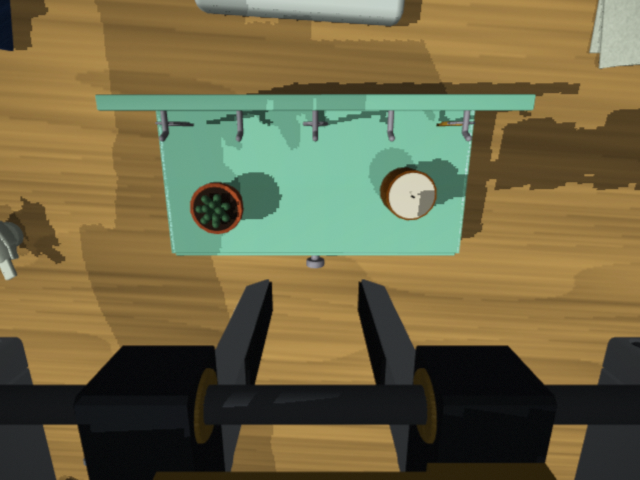

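Run:
```python
from h import *
d=load("p1");K,T=cam(d,d);im=d["image"]
crop(im,150,150,320,120,2.4,"pics/p1c.png")
hsv=cv2.cvtColor(im,cv2.COLOR_BGR2HSV)
green=((hsv[...,0]>65)&(hsv[...,0]<95)&(hsv[...,1]>40)&(hsv[...,2]>60))
print(hsv[240,350],hsv[170,420],hsv[190,265],hsv[185,222],hsv[200,395],hsv[215,425],hsv[210,216])
```

```text
[ 77  88 200] [ 75  89 106] [ 77  96 106] [  9 193 116] [ 26  32 215] [ 56  60 153] [ 64 105 100]
```

View pics/p1c.png

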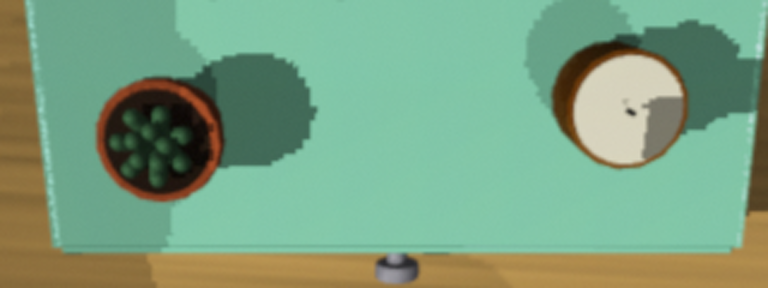

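Run:
```python
from h import *
A=load("d2")["image"];B=load("d4")["image"];C=load("d6")["image"]
tiles=[A[50:150,150:250],A[30:130,380:480],B[65:165,265:365],B[45:145,490:590],C[60:160,35:135],C[45:145,260:360]]
tiles=[cv2.resize(x,None,fx=2.6,fy=2.6,interpolation=cv2.INTER_CUBIC) for x in tiles]
cv2.imwrite("pics/tiles.png",np.vstack([np.hstack(tiles[0::2]),np.hstack(tiles[1::2])]))
```

```text
(no output)
```

View pics/tiles.png

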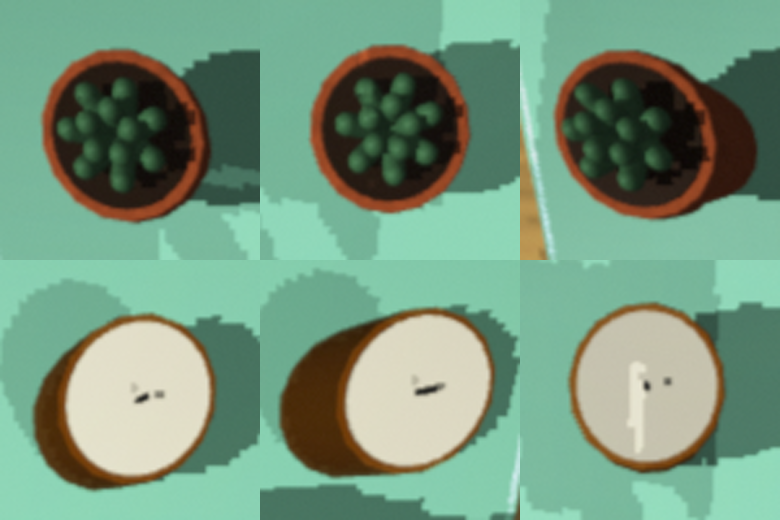

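Run:
```python
from h import *
V={k:cam(load(k),load(k)) for k in("d2","d4","d6","p1")}
pot=dict(d2=(197.1,101.9),d4=(315,114.6),d6=(79.6,111.5),p1=(216.5,207.9))
can=dict(d2=(432.3,83.3),d4=(550,95),d6=(308.8,93.7),p1=(412.7,195.4))
res={}
for n,q in(("pot",pot),("candle",can)):
    x,r=tri([ray(*V[k],q[k]) for k in q]);print(n,x.round(1),np.round(r,1));res[n]=x
    print({k:onz(*V[k],q[k],x[2])[0].round(1) for k in q})
    for z in (86,92,95): print(z,np.mean([onz(*V[k],q[k],z)[0] for k in q],0).round(1))
OY=3.55;c,s=np.cos(np.radians(OY)),np.sin(np.radians(OY))
fe=(onz(*V["p1"],[(172,254),(460,254)],49.5));print("front edge",fe)
O=np.array([592.6,10.8])+70*np.array([c,s]);print("O",O)
for n in res: p=res[n][:2]-O;print(n,"org",np.round([c*p[0]+s*p[1],-s*p[0]+c*p[1]],1))
m=(res["pot"]+res["candle"])/2;v=res["candle"]-res["pot"];print("mid",m.round(1),"dist",np.linalg.norm(v[:2]).round(1),"yaw",np.degrees(np.arctan2(v[1],v[0])))
p=m[:2]-O;print(np.round([c*p[0]+s*p[1],-s*p[0]+c*p[1]],1))
# pegs
print("pegs tips",onz(*V["p1"],[(164,138),(240,138),(316,138),(391,138),(466,138)],126).round(1))
```

```text
pot [639.7 101.9  86.7] [0.3 0.1 0.2 0.6]
{'d2': array([639.6, 102.2,  86.7]), 'd4': array([639.6, 101.9,  86.7]), 'd6': array([639.6, 102.1,  86.7]), 'p1': array([640. , 101.4,  86.7])}
86 [639.7 102.1  86. ]
92 [639.8 100.3  92. ]
95 [639.8  99.4  95. ]
candle [662.3 -67.   90.8] [0.5 0.3 0.3 0.8]
{'d2': array([662.3, -66.5,  90.8]), 'd4': array([662.5, -66.8,  90.8]), 'd6': array([662.1, -66.8,  90.8]), 'p1': array([662.3, -67.8,  90.8])}
86 [662.6 -68.3  86. ]
92 [662.2 -66.6  92. ]
95 [662.  -65.8  95. ]
front edge [[ 581.95452727  156.50179868   49.5       ]
 [ 600.23140355 -135.26948248   49.5       ]]
O [662.46568004  15.13436872]
pot org [-17.4  88. ]
candle org [ -5.2 -81.9]
mid [651.   17.4  88.7] dist 170.4 yaw -82.37404673347815
[-11.3   3. ]
pegs tips [[697.6 128.9 126. ]
 [701.1  73.5 126. ]
 [704.6  18.1 126. ]
 [708.  -36.6 126. ]
 [711.4 -91.3 126. ]]
```

Run:
```python
from h import *; from station import *
t=load("top0");s=load("side0");K,T=cam(t);K2,T2=cam(s)
x,r=tri([ray(K,T,(148,187)),ray(K2,T2,(231,366))]);print(x,r)
plan(get_state(),(575,345,200),33)
```

```text
[575.88148535 353.86023778  25.85541221] [np.float64(1.0978260019945991), np.float64(1.0978260019948254)]
t 28.0 pos [624.3  13.3 227.2] yaw 3.54 tilt [-1.5e-03  1.0e-04 -1.0e+00] grip mm 49.0 F [ 1.1 -0.4 -0.3] q7 -1.7
  -> shift/turn [-0.1146 -1.3366  0.109 ] -0.3273 rows 7
```

```bash
python3 -m crank '[75,-0.02,-0.2,0,-0.05,75,-0.04,-0.4,0,-0.1,75,-0.06,-0.6,0,-0.15,75,-0.08,-0.8,0,-0.2,75,-0.1,-1,0,-0.25,75,-0.1,-1,0,-0.3,75,-0.1,-1,0,-0.327,75,-0.1,-1,0,-0.327]'
python3 - <<'E'
from h import *; import station
plan(station.get_state(),(572,350,190),33)
E
```

```text
time_s: 28.8
position: [584.3, 261.3, 228.0]
tool_rot: [3.012, 0.893, -0.0]
ft_force: [0.5, 0.3, -0.3]
grip_width: 0.794
t 28.8 pos [584.3 261.3 228. ] yaw 33.05 tilt [-3.e-04  3.e-04 -1.e+00] grip mm 74.6 F [ 0.5  0.3 -0.3] q7 -1.64
  -> shift/turn [ 0.1524 -0.3243  0.1518] 0.0005 rows 2
```

```bash
python3 -m crank '[75,0.07,-0.15,0.07,0,75,0.15,-0.32,0.15,0,75,0.15,-0.32,0.15,0,75,0.15,-0.32,0.15,0,75,0.15,-0.32,0.15,0]'
python3 - <<'E'
from h import *; from station import *
s=get_state()
d=snapshot("wrist"); np.savez("b1.npz",**d,position=s["position"],tool_rot=s["tool_rot"]);cv2.imwrite("pics/b1.png",d["image"])
crop(d["image"],240,140,160,140,5,"pics/b1c.png")
st(s)
E
```

```text
time_s: 29.3
position: [573.4, 347.7, 190.8]
tool_rot: [3.013, 0.888, 0.001]
ft_force: [0.3, -0.3, 0.0]
grip_width: 0.802
t 29.3 pos [573.4 347.7 190.8] yaw 32.85 tilt [ 2.e-04  7.e-04 -1.e+00] grip mm 75.4 F [ 0.3 -0.3  0. ] q7 -1.79
  -> shift/turn [0. 0. 0.] 0 rows 0
```

View pics/b1.png

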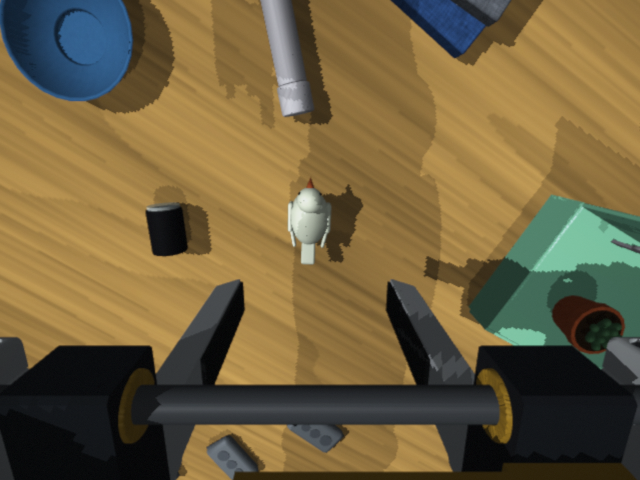

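View pics/b1c.png

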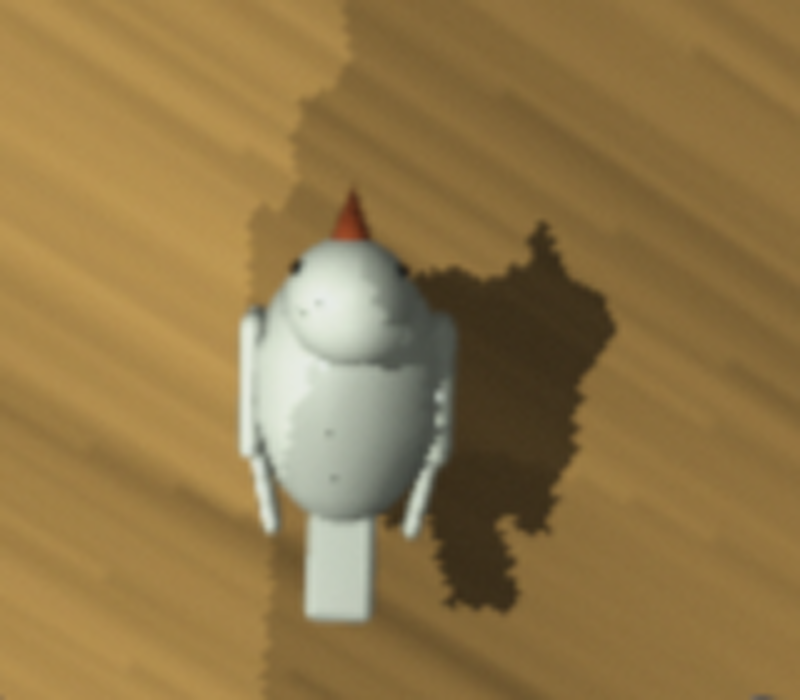

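Run:
```python
from h import *
d=load("b1");K,T=cam(d,d);M=R.from_rotvec(d["tool_rot"]).as_matrix()
f=lambda uv,z:(M.T@(onz(K,T,uv,z)[0]-d["position"]))[:2].round(1)
for z in (38,42,46): print("beak",z,f((310.2,177.6),z))
for z in (22,28,34): print("tail",z,f((307.8,264),z))
for z in (27,33): print("wings",z,f((288,216),z),f((331.2,216),z),"rows",f((309.6,202),z),f((309.6,231),z))
```

```text
beak 38 [46.7 -4.2]
beak 42 [47.1 -4.1]
beak 46 [47.6 -4.1]
tail 22 [-40.4  -7. ]
tail 28 [-38.3  -6.9]
tail 34 [-36.2  -6.7]
wings 27 [  9.5 -25.4] [ 9.5 15.5] rows [22.9 -4.9] [-5.2 -5. ]
wings 33 [ 10.7 -25. ] [10.8 15.3] rows [23.9 -4.8] [-3.7 -4.9]
```

```bash
python3 -m crank '[75,0.028,-0.021,0.15,0.015,75,0.028,-0.021,0.3,0.015,75,0.028,-0.021,0.45,0.015,75,0.028,-0.021,0.58,0.015,75,0.028,-0.021,0.67,0.015,75,0.028,-0.021,0.727,0.015,75,0.028,-0.021,0.727,0.015,75,0.028,-0.021,0.727,0.015]'; python3 -m crank '[35,0,0,0,0,35,0,0,0,0,35,0,0,0,0,35,0,0,0,0,35,0,0,0,0,35,0,0,0,0]' 25;  python3 -m crank '[35,0,0,-0.05,0,35,0,0,-0.15,0,35,0,0,-0.3,0,35,0,0,-0.5,0,35,0,0,-0.7,0,35,0,0,-0.7,0,35,0,0,-0.7,0]'
python3 - <<'E'
from h import *; from station import *
s=get_state()
d=snapshot("wrist"); np.savez("b2.npz",**d,position=s["position"],tool_rot=s["tool_rot"]);cv2.imwrite("pics/b2.png",d["image"])
d=snapshot("side"); np.savez("s9.npz",**d);crop(d["image"],150,220,160,170,3.5,"pics/s9.png")
plan(s,(640,14,180),32)
E
```

```text
time_s: 30.15
position: [576.8, 357.0, 9.9]
tool_rot: [-3.023, -0.854, -0.002]
ft_force: [-0.1, 1.2, -0.5]
grip_width: 0.8
time_s: 30.75
position: [576.1, 357.2, 9.0]
tool_rot: [-3.023, -0.856, -0.0]
ft_force: [0.3, -1.1, 3.6]
grip_width: 0.425
time_s: 31.45
position: [576.3, 357.4, 185.6]
tool_rot: [-3.022, -0.856, -0.004]
ft_force: [-0.2, 0.0, -2.0]
grip_width: 0.419
t 31.45 pos [576.3 357.4 185.6] yaw 31.61 tilt [ 0.0026  0.     -1.    ] grip mm 39.4 F [-0.2  0.  -2. ] q7 -1.83
  -> shift/turn [-0.5031  1.3032  0.021 ] -0.0043 rows 7
```

View pics/b2.png

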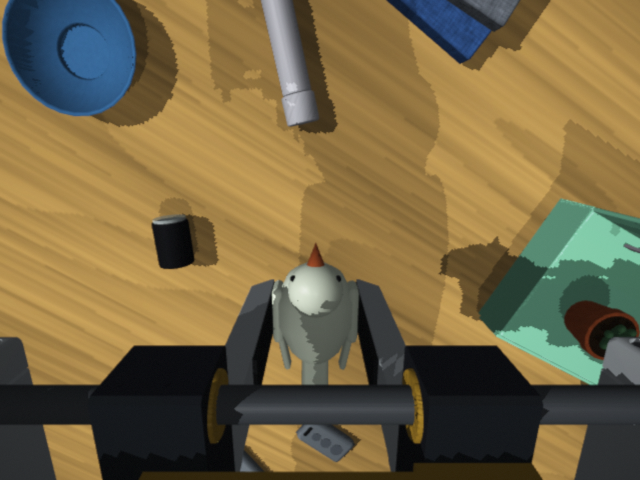

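View pics/s9.png

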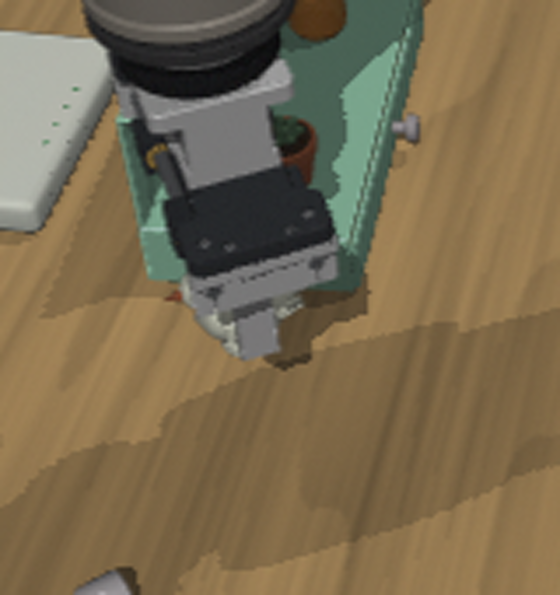

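```bash
python3 -m crank '[35,-0.05,0.13,0,0,35,-0.12,0.32,0,0,35,-0.2,0.52,0,0,35,-0.27,0.7,0,0,35,-0.34,0.88,0,0,35,-0.38,0.99,0,0,35,-0.38,0.99,0,0,35,-0.38,0.99,0,0]'
python3 - <<'E'
from h import *; from station import *
d=load("b2");K,T=cam(d,d);M=R.from_rotvec(d["tool_rot"]).as_matrix()
f=lambda uv,z:(M.T@(onz(K,T,uv,z)[0]-d["position"]))[:2].round(1)
for z in (30,34,38): print("beak",f((315.5,244),d["position"][2]+z))
plan(get_state(),(651,17.4,180),20)
E
```

```text
time_s: 32.35
position: [624.2, 95.9, 182.3]
tool_rot: [-3.023, -0.854, 0.004]
ft_force: [0.8, 0.2, -1.5]
grip_width: 0.424
beak [38.2  0.2]
beak [39.4  0.2]
beak [40.5  0.2]
t 32.35 pos [624.2  95.9 182.3] yaw 31.54 tilt [-0.0021 -0.0011 -1.    ] grip mm 39.9 F [ 0.8  0.2 -1.5] q7 -1.4
  -> shift/turn [-0.0729  0.3239  0.0092] 0.1283 rows 2
```

```bash
python3 -m crank '[35,-0.03,0.12,0,0.04,35,-0.06,0.24,0,0.08,35,-0.073,0.324,0,0.12,35,-0.073,0.324,0,0.128,35,-0.073,0.324,0,0.128,35,-0.073,0.324,0,0.128]'
python3 - <<'E'
from h import *; from station import *
s=get_state()
d=snapshot("wrist"); np.savez("q1.npz",**d,position=s["position"],tool_rot=s["tool_rot"]);cv2.imwrite("pics/q1.png",d["image"])
plan(s,(651.3,17.5,60.5),20)
E
```

```text
time_s: 32.95
position: [651.6, 18.9, 183.6]
tool_rot: [-3.092, -0.55, 0.0]
ft_force: [-0.0, 0.4, -1.4]
grip_width: 0.421
t 32.95 pos [651.6  18.9 183.6] yaw 20.16 tilt [-1.e-04 -7.e-04 -1.e+00] grip mm 39.5 F [-0.   0.4 -1.4] q7 -1.45
  -> shift/turn [-0.0031  0.0053  0.4924] 0.0018 rows 3
```

View pics/q1.png

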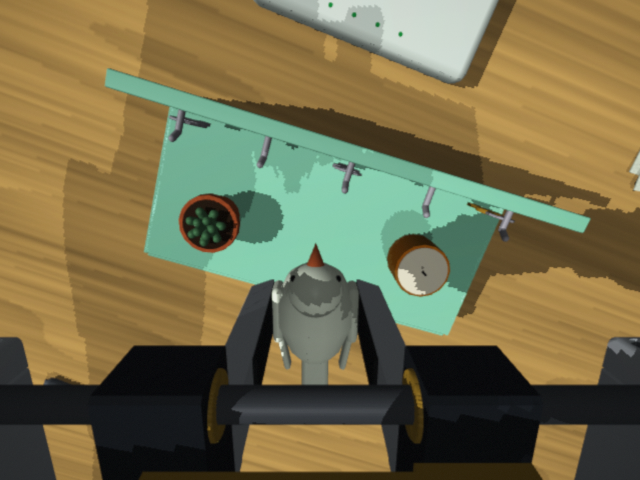

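```bash
python3 -m crank '[35,-0.003,0.005,0.1,0.002,35,-0.003,0.005,0.22,0.002,35,-0.003,0.005,0.33,0.002,35,-0.003,0.005,0.41,0.002,35,-0.003,0.005,0.45,0.002,35,-0.003,0.005,0.475,0.002,35,-0.003,0.005,0.487,0.002,35,-0.003,0.005,0.492,0.002,35,-0.003,0.005,0.492,0.002,35,-0.003,0.005,0.492,0.002]'; python3 -m crank '[35,0,0,0.003,0,35,0,0,0.003,0]'
```

```text
time_s: 34.0
position: [651.9, 16.6, 61.5]
tool_rot: [3.094, 0.543, 0.002]
ft_force: [0.2, 0.6, -0.8]
grip_width: 0.419
time_s: 34.2
position: [651.6, 16.6, 60.2]
tool_rot: [3.094, 0.543, 0.001]
ft_force: [-0.6, 0.6, -1.4]
grip_width: 0.423
```

```bash
python3 -m crank '[35,0,-0.003,0,0,35,0,-0.003,0.003,0,35,0,-0.003,0.003,0]'; python3 -m crank '[35,0,0,0.002,0,35,0,0,0.002,0]'
```

```text
time_s: 34.5
position: [651.1, 17.3, 59.2]
tool_rot: [-3.094, -0.543, 0.0]
ft_force: [-0.3, -1.2, -1.8]
grip_width: 0.422
time_s: 34.7
position: [651.2, 17.4, 59.0]
tool_rot: [-3.094, -0.543, -0.0]
ft_force: [-2.8, 0.3, 4.2]
grip_width: 0.42
```

Contact felt (Fz went from −1.8 to +4 N). Release gently and rise.

```bash
python3 -m crank '[44,0,0,0,0,48,0,0,0,0,52,0,0,0,0,55,0,0,0,0,55,0,0,0,0,55,0,0,0,0]';python3 -m crank '[55,0,0,-0.05,0,55,0,0,-0.12,0,55,0,0,-0.22,0,55,0,0,-0.35,0,55,0,0,-0.5,0,55,0,0,-0.65,0,55,0,0,-0.7,0,55,0,0,-0.7,0]'
python3 - <<'E'
from h import *; from station import *
s=get_state()
d=snapshot("wrist"); np.savez("q2.npz",**d,position=s["position"],tool_rot=s["tool_rot"]);cv2.imwrite("pics/q2.png",d["image"])
plan(s,(560,-150,235),20)
E
```

```text
time_s: 35.3
position: [651.2, 17.3, 58.7]
tool_rot: [-3.094, -0.543, 0.0]
ft_force: [-0.1, 0.6, 0.1]
grip_width: 0.585
time_s: 36.1
position: [652.2, 17.4, 236.8]
tool_rot: [3.094, 0.543, 0.007]
ft_force: [-0.4, -0.5, 0.0]
grip_width: 0.584
t 36.1 pos [652.2  17.4 236.8] yaw 19.91 tilt [ 0.004   0.0012 -1.    ] grip mm 54.9 F [-0.4 -0.5  0. ] q7 -1.44
  -> shift/turn [-0.5749  0.5041  0.0053] -0.001 rows 4
```

View pics/q2.png

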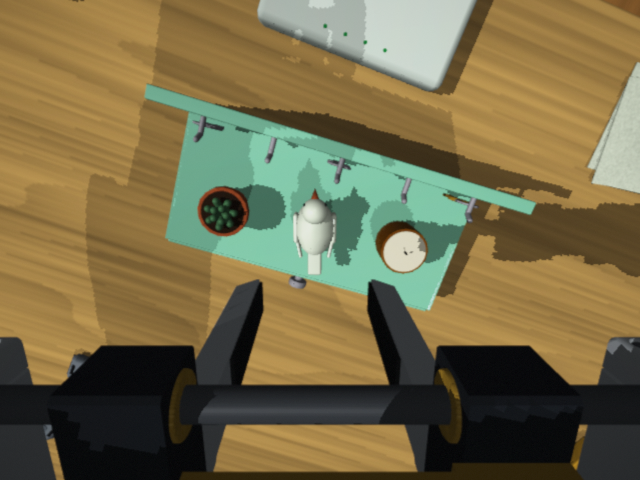

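```bash
python3 -m crank '[55,-0.12,0.1,0,0,55,-0.25,0.25,0,0,55,-0.4,0.42,0,0,55,-0.5,0.6,0,0,55,-0.6,0.8,0,0,55,-0.6,0.95,0,0,55,-0.6,0.95,0,0,55,-0.6,0.95,0,0]'
python3 - <<'E'
from h import *; from station import *
d=snapshot("side"); np.savez("s10.npz",**d);crop(d["image"],170,170,160,150,4,"pics/s10.png")
e=snapshot("top"); np.savez("t10.npz",**e);crop(e["image"],220,80,190,170,4,"pics/t10.png")
print(get_state()["position"],get_state()["time_s"])
q=load("q2");K,T=cam(q,q)
print("pot",onz(K,T,(223,210.5),86.7),"candle",onz(K,T,(403.5,248),90.8))
f=lambda uv,z:onz(K,T,uv,z)[0].round(1)
b=f((315,191),50+43);t=f((315,274),50+29);print("beak",b,"tail",t,"axis",(t+(b-t)*45/85))
print("wings",f((294,230),77),f((336,230),77))
for nm in("s10","s8"): pass
E
```

```text
time_s: 36.95
position: [590.1, -258.1, 231.7]
tool_rot: [-3.093, -0.54, 0.004]
ft_force: [0.8, 1.0, 0.7]
grip_width: 0.586
[ 590.76227935 -255.79251226  232.53279403] 37.05
pot [[640.70889635 101.9303238   86.7       ]] candle [[664.76593961 -64.85391892  90.8       ]]
beak [686.6  29.9  93. ] tail [608.8   1.6  79. ] axis [649.98823529  16.58235294  86.41176471]
wings [643.   35.2  77. ] [656.6  -2.2  77. ]
```

View pics/s10.png

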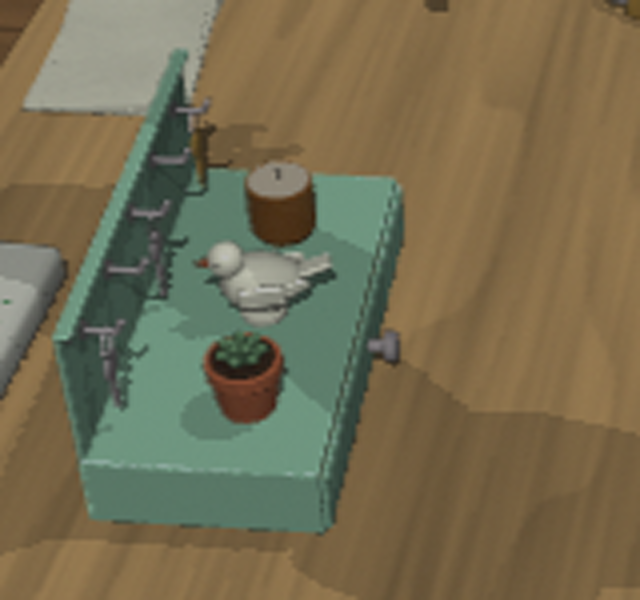

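View pics/t10.png

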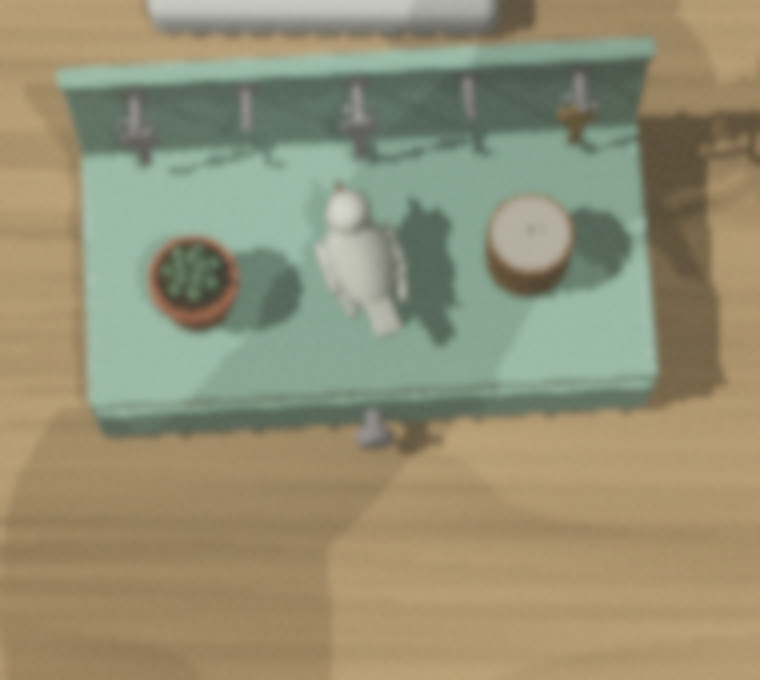

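```bash
python3 -m crank '[55,0,0,0,0,55,0,0,0,0,55,0,0,0,0]'; python3 -c "
from station import *
print(job_done())"
```

```text
time_s: 37.35
position: [591.2, -256.4, 233.8]
tool_rot: [-3.094, -0.545, -0.0]
ft_force: [0.0, -0.2, 0.2]
grip_width: 0.586
the job is handed in; nothing more can be done
None
```

The job is done and was handed in at about 37 s, well under the 136 s limit.

- **Drawer contents:** I laid the bike key in the middle third, with its blade to the back. The farthest of the four covers, 489 mm from the base, went in the left third, and the hair clip in the right third. Just before shutting, the wrist camera put all three within about 1–3 mm of their thirds' centre lines.
- **Key and cover details:** The key's bow sits about 9 mm towards the front, so the whole key lies about 7 mm towards the back. A second, oblique view put the cover about 5 mm off its centre line. I trusted the view from straight above instead, which showed it centred.
- **Shutting the drawer:** I pushed the knob until the drawer stopped moving. The wrist force was about 39 N along the push, higher than it needed to be, and then I backed off. The wrist and side pictures show the drawer flush. I did not look inside after shutting it.
- **Bird:** It stands upright with its foot axis measured at about (650, 17) mm; the target midpoint was (651, 17) mm.
- **Pot and candle:** They are in the same place in the top and side pictures as at the start. One wrist-camera reading put the candle 3 mm off its earlier position. I put that down to reading the ellipse roughly while the arm was not fully settled.

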